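# Refit the sensor board of an eye-testing instrument

### The arm

A 6-joint arm with a two-finger parallel gripper is mounted at the origin on the work surface. World frame = base frame: x ahead of the robot, y to its left, z up, the work surface at z = 0. Lengths are in m, angles in rad, forces in N, time in s.
With the tool pointing down it reaches from about 0.375 to 0.975 m from the base axis. Payload 3.8 kg.
Tool frame: the origin (TCP) lies at the very end of the fingers, on their centre line; the grasp point (between the pads) lies robot.tcp_to_grasp behind it (robot.tcp_to_grasp is the distance from the TCP to the grasp point, in m); z points along the fingers, y is the line along which they close (so a half turn about z gives the same grasp; the last joint's range is limited). The gripper opens to 88 mm and grips with 3 to 60 N. Pads are 18 mm wide; open, the fingers measure 123 mm over their backs; the gripper's body (75 mm by 187 mm) begins 45 mm behind the grasp point.
Start: joints at [-1.251, 0.264, 1.604, -0, 1.274, -0.037], TCP at [0.236, -0.632, 0.239] pointing down, gripper open.
Joint ranges: [-2.63, 2.63], [-0.94, 2.18], [0.31, 2.57], [-1.31, 4.45], [0, 2.66], [-2.55, 2.55]. Speed limits (rad/s): [2.57, 2.57, 3.14, 3.14, 3.14, 3.14].

### API

Orientations are given as a rotation vector (axis times angle).
In Python, from bench import readout, viewer, ticket, models, robot gives the robot as it stands. The module is installed in compiled form; this text tells all that it offers.
- The arm moves only by the tool apply_moves, never from a script. Its argument "commands" is a list of rows, each a list of 7 numbers: the turn, a rotation vector about the tool's x, y, z scaled (see below), then the shift along the tool's x, y, z scaled (see below), then the finger opening in mm, from 0 to 88.1. In form: [[rx, ry, rz, tx, ty, tz, fingers], ...]. A call has 1 to 20 rows; each row shifts and turns the commanded pose from where the row before left it, along the tool's axes as they then stand; what a row does not reach is not made up. The controller multiplies each number of a shift by 20 mm and each number of a turn by 6 degrees. A row lasts 1/12 s, in which the tool goes at most 41.7 mm and 7.16 degrees, less where a joint would pass 70% of its speed; a pose out of reach is approached as far as the arm can. A call with a number of a shift or a turn outside -1 to 1 is refused whole. A call with a gripper value outside its range is refused whole. The fingers move at their own pace and stop on an object; "newtons" is the grip in N (left out, the last holds). Time passes only in rows, so rows that do not move let the fingers close. It gives the time, the measured TCP pose, the force, the opening and the grip force at its end, in the units of the state.
- readout.get_obs(): the state, without advancing time (a new reading comes with each control period).
- viewer.get_image(name): name is "side" or "top"; returns a dict with "image" (420x560x3 uint8, red, green, blue), "camera_matrix" (3x3 intrinsics, pixels), "eye" and "rotation" of the camera in the world. Camera axes: x right, y down, z forward; pixel columns grow to the right and rows downward; lengths in m; the calibration is good to about 2 mm. A picture is of the moment at which its call begins. There is no depth.
- ticket.close_job(): hands the job in; it is judged then, once.
Trained networks look in a picture, given as the dict that the camera call returned (one of the last four; its "shot" number tells which), for a name from the list of things; names that differ only in an ending like _2 or _b are one class to them, and where a whole thing is asked for, a point or a joint stands for the part that bears it (a point fixed in the world has none). Each returns a list of dicts, best first, with "p" (0 to 1); they miss things now and then, are a little off and sometimes report something else, mostly with a low value. They report only what shows in the picture. A call takes as long as a camera call. They do not tell look-alikes from the thing itself.
- models.outline_of(label, picture): "region" (420x560 bool, what is visible of it) and "xy" ([column, row] in pixels, amid what is visible of it).
The state is a dict: "time": time; "joint_positions": joint angles; "joint_vel": joint speeds; "joint_torque": joint torques, N m; "tcp_pos": TCP position; "ee_rot": TCP orientation; "force": force on the tool from outside, world axes, zero at the start; "torque": the same for the moment, N m; "opening": opening from 0.0 (shut) to 1.0 (fully open); "finger_force": force on a finger pad.
Only numpy, scipy, OpenCV 4.12 (cv2) and the standard library are available. Lean on these libraries where they do the work, as an engineer would, in place of code of your own. Each camera call takes 0.05 s, during which the arm holds its last target. There are 200 camera calls.

### The job

Pick the green sensor board up by its white handle, set its connector edge into the mouth of the two black card guides of the opened instrument and slide it in until you feel it rest against the black connector socket; hold it pressed there lightly but firmly for a moment (about 12 N), and do not force it home by hand. Then swing both orange levers fully in until they stop, so that they drive the board home, and let go. Leave everything else on the desk where it is.

Things in the scene. Friction and masses are not known exactly. Their poses are not given: they have to be found in the camera images.
- board_grip (a point): centre of the white upright handle in the middle of the green board. The board is a plate 90 (x) x 108 (y) x 5 mm, 0.2 to 0.3 kg; the handle is 40 mm long (x), 14 mm wide (y), 44 mm high and stands on the board's top; this point lies 27 mm above the board's underside. +x points to the connector edge (gold strip), which goes into the instrument first, 45 mm from this point. The board starts flat on a 4 mm blue mat.
- rack: the opened instrument, fixed to the desk. Origin on the desk, below the middle of the fully seated board; +x is the way the board slides in, z up. Fully seated, board_grip is at x = 0, y = 0, z = 57 mm of this frame. Grey base plate 18 mm high, 170 mm wide, x = -65 to 77 mm; beige housing 60 mm high and 170 mm wide, x = 78 to 162 mm.
- mouth (a point): middle between the two black slick guides at their mouth, level with their shelves' tops (30 mm above the desk), at x = -43 mm of the instrument; same axes. Shelves run from 19 mm before this point to 88 mm beyond it. Inner faces of the side walls: flared, 61 mm either side here, narrowing to 55.5 mm either side (1.5 mm play) 11 mm further in, straight from there.
- lips (a point): middle between the guides where the lips over the board's edges begin, at x = -20 mm of the instrument, level with the lips' underside (38.5 mm above the desk, 3.5 mm play over the board); same axes. The lips are 7.5 mm thick and leave 96 mm open between them; they run on to the inner end.
- header: black connector socket, 76 mm wide, with a slot for the board's edge; axes as the instrument. Origin: middle of the slot's lower edge at its open face, x = 28 mm of the instrument; top 50 mm above the desk. Inside, out of sight, the board meets stiff contacts somewhere 2 to 13 mm before home, to be found by feel; some 26 N pushes them back. Press it with 10 to 14 N; over 16 N by hand harms it.
- lever_left (a joint): orange lever turning about an upright axis at x = -52, y = +68 mm of the instrument. Radians: 0 = open (points to -x), 1.571 = fully in, at its stop (points to -y). Arm 9 mm wide, 60 mm long, 31 to 42 mm above the desk. Its toe, 18 mm from the axis, drives the board's front edge over the last 0.8 rad: 10 to 17 N at the post, before that about 6 N. Stiff hinge: stays where left.
- lever_right (a joint): the mirrored orange lever, axis at x = -52, y = -68 mm of the instrument. 0 = open (points to -x), 1.571 = fully in (points to +y). Otherwise as lever_left.
- lever_left_post (a point): on the axis of the upright round orange post on lever_left, 52 mm from the lever's axis; the post is 12 mm across and stands from 41 to 76 mm above the desk; this point is 61 mm above the desk.
- lever_right_post (a point): the same point on the post of lever_right.
- screwdriver: bystander: screwdriver, 170 mm, lying on the desk.
- tissue_box: bystander: light blue tissue box, 120 x 230 x 90 mm.
- sanitizer: bystander: clear bottle, 60 mm across, 170 mm high.
- blank_panel: bystander: aluminium bar panel lying on the desk, 100 x 20 x 29 mm.
- screw_cup: bystander: small white bowl, 64 mm across, 35 mm high.
- pen_cup: bystander: black cup, 76 mm across, 100 mm high.
- occluder: bystander: black eye occluder paddle, 260 mm, lying on the desk.
There are look-alikes about, which are no part of the job. Of the things that look like the part that bears board_grip, take the one that is farthest from the robot's base at the start.

How it is judged:
By the outcome, as a careful person would: the job done as asked, in the order asked, and still so for the second after the job is handed in, with the robot touching nothing.
It also fails if it takes over 72 s, if anything falls off the work surface, if the arm or the gripper's body presses on something with over 40 N, if the wrist force passes 120 N, or if a joint passes its speed limit or range.

## Working session

There is one attempt and no reset: what is moved stays moved. The work goes in short steps, Python scripts to look and compute and a tool call to move; the robot and the scene stay as the last step left them, time stands still between calls to the robot, and variables do not carry over. Pictures are saved under pics/ and viewed, at most 12 in all, crops included, and the job is handed in when it is done.

Besides the shell and the picture viewer there is one more tool, called after "Emit:" as name(argument=value, ...), one argument or row to a line, values as JSON. apply_moves: Moves the arm, as the interface text tells. Shifts and turns lie within -1 to 1; 1 stands for 20 mm of shift or 6 degrees of turn. Its arguments: {"type":"object","properties":{"commands":{"type":"array","items":{"type":"array","items":{"type":"number"}}},"newtons":{"type":"number"}},"required":["commands"]}

```bash
mkdir -p pics; cat > h.py <<'E'
import numpy as np, cv2
from bench import readout, viewer, ticket, models, robot
def save(n,im,s=1,crop=None):
    a=im['image']
    if crop: a=a[crop[1]:crop[3],crop[0]:crop[2]]
    a=cv2.resize(a[:,:,::-1],None,fx=s,fy=s,interpolation=cv2.INTER_CUBIC); cv2.imwrite('pics/'+n+'.png',a)
def ray(im,px):
    d=im['rotation']@np.linalg.solve(im['camera_matrix'],[px[0],px[1],1.]); return np.array(im['eye']),d/np.linalg.norm(d)
def atz(im,px,z):
    e,d=ray(im,px); return e+d*(z-e[2])/d[2]
def tri(a,pa,b,pb):
    e1,d1=ray(a,pa); e2,d2=ray(b,pb)
    t=np.linalg.lstsq(np.c_[d1,-d2],e2-e1,rcond=None)[0]
    p,q=e1+t[0]*d1,e2+t[1]*d2; return (p+q)/2,np.linalg.norm(p-q)
def proj(im,P):
    c=np.array(im['rotation']).T@(np.array(P)-im['eye']); c=np.array(im['camera_matrix'])@c; return c[:2]/c[2]
E
cat > a.py <<'E'
from h import *
import pickle
np.set_printoptions(precision=4,suppress=True)
T=viewer.get_image('top');S=viewer.get_image('side')
pickle.dump((T,S),open('ts.pkl','wb'))
for n in ['board_grip','rack','header','lever_left','lever_right','lever_left_post']:
    for k,im in(('T',T),('S',S)):
        for r in models.outline_of(n,im): print(n,k,round(r['p'],2),np.round(r['xy'],1),int(r['region'].sum()))
save('t0',T,1.4);save('s0',S,1.4)
print(T['eye'],T['rotation'],S['eye'],robot.tcp_to_grasp,readout.get_obs())
E
python3 a.py
```

```text
board_grip T 0.88 [179.6 262.2] 1154
board_grip T 0.67 [208.9 195.5] 1060
board_grip T 0.66 [333.5 284.8] 1163
board_grip S 0.84 [244.4 292.6] 1191
board_grip S 0.72 [212.5 239.7] 856
rack T 0.9 [328.8 182.5] 4446
rack T 0.17 [404.5 175.9] 330
rack S 0.88 [290.3 189.9] 2565
rack S 0.71 [293.8 186. ] 220
header T 0.67 [327.7 181.3] 366
header T 0.57 [267.1 150.1] 211
header S 0.79 [291. 186.] 242
lever_left T 0.63 [306.4 220.9] 90
lever_left S 0.61 [291. 186.] 239
lever_right S 0.67 [334.6 187.8] 112
lever_left_post T 0.43 [306.1 226.9] 76
lever_left_post S 0.57 [308.5 203.9] 115
[ 0.3856 -0.0161  1.364 ] [-2.1939  2.1702 -0.1247] [-0.2401  0.7288  0.7649] 0.0187 {'time': 0.7, 'joint_positions': array([-1.2509,  0.2638,  1.604 ,  0.    ,  1.2737, -0.0369]), 'joint_vel': array([-0.0013, -0.0005,  0.0017,  0.001 , -0.0013, -0.    ]), 'joint_torque': array([  0.0013, -50.1836, -35.7148,   0.0729,   0.0185,  -0.    ]), 'tcp_pos': array([ 0.2358, -0.6325,  0.2387]), 'ee_rot': array([3.0917, 0.5575, 0.    ]), 'force': array([-0.1256, -0.5313,  0.2316]), 'torque': array([ 0.0649,  0.0022, -0.0107]), 'finger_force': 0.0, 'opening': 0.9986702164635257}
```

```bash
sed -i "s/^import numpy.*/&\nfrom scipy.spatial.transform import Rotation as Ro\nR=lambda im: Ro.from_rotvec(im['rotation']).as_matrix()/; s/im\['rotation'\]@/R(im)@/; s/np.array(im\['rotation'\])/R(im)/" h.py; cat h.py | sed -n 5,20p
python3 - <<'E'
from h import *
import pickle
np.set_printoptions(precision=4,suppress=True)
T,S=pickle.load(open('ts.pkl','rb'))
for p in [(179.6,262.2),(208.9,195.5),(333.5,284.8)]: 
  q=atz(T,p,.02); print('T',p,q,np.hypot(*q[:2]),proj(S,q))
print(atz(T,(328.8,182.5),.03))
E
```

```text
def save(n,im,s=1,crop=None):
    a=im['image']
    if crop: a=a[crop[1]:crop[3],crop[0]:crop[2]]
    a=cv2.resize(a[:,:,::-1],None,fx=s,fy=s,interpolation=cv2.INTER_CUBIC); cv2.imwrite('pics/'+n+'.png',a)
def ray(im,px):
    d=R(im)@np.linalg.solve(im['camera_matrix'],[px[0],px[1],1.]); return np.array(im['eye']),d/np.linalg.norm(d)
def atz(im,px,z):
    e,d=ray(im,px); return e+d*(z-e[2])/d[2]
def tri(a,pa,b,pb):
    e1,d1=ray(a,pa); e2,d2=ray(b,pb)
    t=np.linalg.lstsq(np.c_[d1,-d2],e2-e1,rcond=None)[0]
    p,q=e1+t[0]*d1,e2+t[1]*d2; return (p+q)/2,np.linalg.norm(p-q)
def proj(im,P):
    c=R(im).T@(np.array(P)-im['eye']); c=np.array(im['camera_matrix'])@c; return c[:2]/c[2]
T (179.6, 262.2) [0.3545 0.2468 0.02  ] 0.4320011011014781 [240.8923 288.1673]
T (208.9, 195.5) [0.5511 0.1666 0.02  ] 0.5757077147357974 [216.1733 239.8905]
T (333.5, 284.8) [ 0.2933 -0.2021  0.02  ] 0.3562045588968578 [364.9843 222.7418]
[ 0.5929 -0.1871  0.03  ]
```

View pics/t0.png

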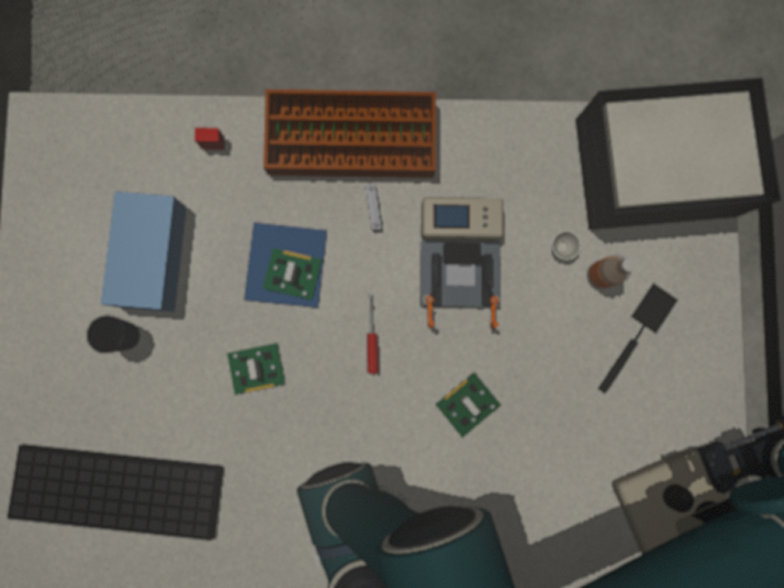

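View pics/s0.png

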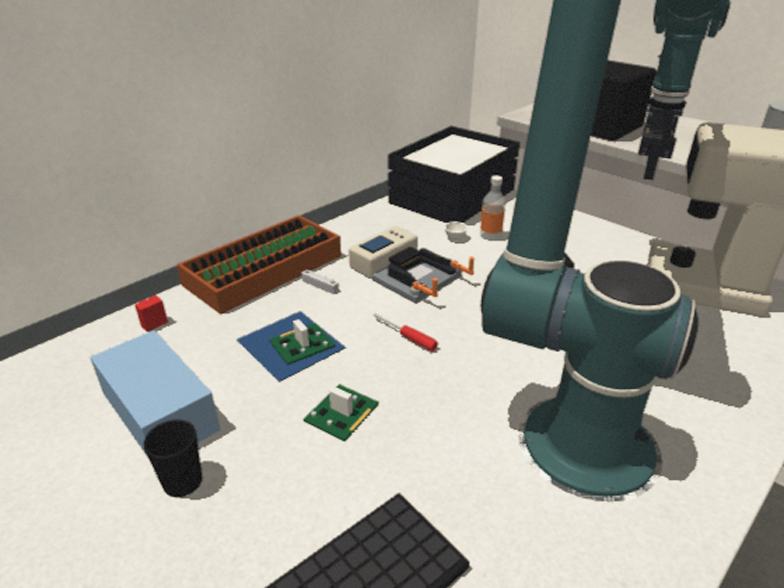

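Three boards could be mistaken for each other, all in original top pixels. They are the mat board (209,195), one at (180,262) and one at (333,285), with base distances of 0.576, 0.432 and 0.356 m. I choose the mat board, which is the farthest. The instrument is at (329,182), with its open side towards the robot and the levers open at (306,223) and (352,223). Next is a close crop to check.

```bash
python3 - <<'E'
from h import *
import pickle
T,S=pickle.load(open('ts.pkl','rb'))
f=lambda im,c,w,h: cv2.resize(im['image'][c[1]:c[3],c[0]:c[2],::-1],(w,h),interpolation=cv2.INTER_CUBIC)
a=f(T,(170,150,240,220),400,300*400//300) # 70x70
b=f(T,(290,135,370,240),300,394) 
a=f(T,(170,155,240,225),290,290); b=f(T,(290,135,370,245),218,300); 
c=f(S,(165,215,255,275),390,260); d=f(S,(240,155,350,225),390,248)
out=np.zeros((590,800,3),np.uint8); out[:290,:290]=a; out[:300,300:518]=b; out[305:565,:390]=c; out[305:553,400:790]=d
cv2.imwrite('pics/c1.png',out); print(T['camera_matrix'],S['camera_matrix'])
E
```

```text
[[456.96848978   0.         279.25795211]
 [  0.         456.96848978 209.03125356]
 [  0.           0.           1.        ]] [[420.70837868   0.         277.07648982]
 [  0.         420.70837868 208.74125297]
 [  0.           0.           1.        ]]
```

View pics/c1.png

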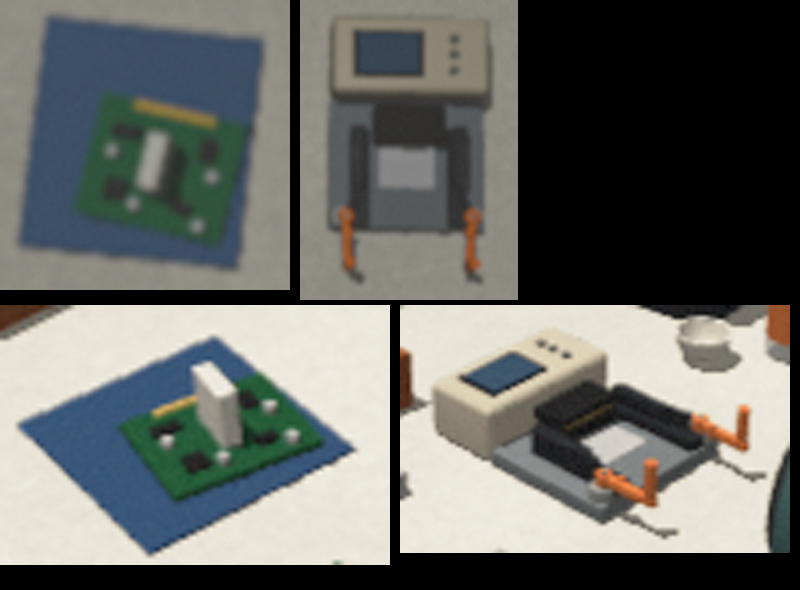

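```bash
cat > fit.py <<'E'
from h import *
import pickle
from scipy.optimize import minimize
from scipy.ndimage import map_coordinates
np.set_printoptions(precision=4,suppress=True)
def box(x0,x1,y0,y1,z0,z1): return np.array([[x,y,z] for x in(x0,x1) for y in(y0,y1) for z in(z0,z1)])/1e3
F=[((0,1,3,2),(-1,0,0)),((4,5,7,6),(1,0,0)),((0,1,5,4),(0,-1,0)),((2,3,7,6),(0,1,0)),((0,2,6,4),(0,0,-1)),((1,3,7,5),(0,0,1))]
def grad(im):
    g=cv2.GaussianBlur(im['image'].astype(np.float32),(0,0),1.0)
    return [(np.gradient(g[:,:,k],axis=1),np.gradient(g[:,:,k],axis=0)) for k in range(3)]
def score(p,boxes,views):
    x,y,yaw,z=p; M=Ro.from_euler('z',yaw).as_matrix(); t=np.array([x,y,z]); s=0;n=0
    for im,G in views:
        e=np.array(im['eye'])
        for b,skip in boxes:
            W=b@M.T+t; E=set()
            for f,nn in F:
                if (M@np.array(nn,float))@(e-W[f[0]])>0:
                    for i in range(4):
                        E.add(tuple(sorted((f[i],f[(i+1)%4]))))
            px=np.array([proj(im,w) for w in W])
            for a,c in E-skip:
                L=np.linalg.norm(px[c]-px[a]); k=max(int(L*2),4)
                if L<3: continue
                u=np.linspace(.05,.95,k)[:,None]; q=px[a]+u*(px[c]-px[a]); d=(px[c]-px[a])/L
                v=sum(np.abs(map_coordinates(gx,q.T[::-1],order=1)*-d[1]+map_coordinates(gy,q.T[::-1],order=1)*d[0]) for gx,gy in G)
                s+=np.minimum(v,60).sum(); n+=k
    return -s/n
def fit(p0,boxes,views,zfree=False,span=.012):
    best=None; rng=np.random.default_rng(0)
    for i in range(14):
        q=np.array(p0,float)+(rng.uniform(-1,1,4)*[span,span,.06,.004 if zfree else 0] if i else 0)
        f=(lambda v:score(v,boxes,views)) if zfree else (lambda v:score([*v,p0[3]],boxes,views))
        k=4 if zfree else 3
        r=minimize(f,q[:k],method='Nelder-Mead',options=dict(initial_simplex=np.vstack([q[:k]]+[q[:k]+np.eye(k)[j]*[.006,.006,.04,.004][j] for j in range(k)]),xatol=1e-5,fatol=1e-4,maxiter=150))
        if best is None or r.fun<best.fun: best=r
    return best.x,best.fun
if __name__=='__main__':
    T,S=pickle.load(open('ts.pkl','rb'))
    V=[(T,grad(T)),(S,grad(S))]
    board=[(box(-45,45,-54,54,-27,-22),set()),(box(-20,20,-7,7,-22,22),{(0,2),(2,6),(4,6),(0,4)})]
    m=atz(T,(330,213),.036); print('lever mid',m)
    rack=[(box(78,162,-85,85,0,60),set()),(box(-65,77,-85,85,0,18),{(4,5),(6,7),(5,7),(4,6)})]
    for n,p0,bx in(('board',[.551,.167,-.23,.031],board),('rack',[m[0]+.052,m[1],0,0],rack)):
        for vs,zf in((V,False),(V,True),(V[:1],False),(V[1:],False)):
            print(n,len(vs),zf,*fit(p0,bx,vs,zf))
E
time python3 fit.py
```

```text
lever mid [ 0.502  -0.1899  0.036 ]
board 2 False [ 0.5532  0.1691 -0.2326] -29.75293913965245
board 2 True [ 0.5541  0.1675 -0.2109  0.0225] -31.792896578136396
board 1 False [ 0.5536  0.1673 -0.2338] -27.074130323489616
board 1 False [ 0.5448  0.1734 -0.2215] -37.3293704697335
rack 2 False [ 0.5488 -0.1875 -0.0015] -34.562836218601994
rack 2 True [ 0.5492 -0.1884 -0.0119 -0.0027] -34.76801118030196
rack 1 False [ 0.5496 -0.1876 -0.0154] -30.83554638449106
rack 1 False [ 0.5438 -0.1883  0.0327] -42.523607059071594
real	0m23.127s
user	0m23.613s
sys	0m0.048s
```

```bash
cat > ov.py <<'E'
from fit import *
def draw(im,p,boxes,out,crop,s,col=(0,0,255)):
    M=Ro.from_euler('z',p[2]).as_matrix(); t=np.array([p[0],p[1],p[3]])
    for b,_ in boxes:
        px=np.array([proj(im,w) for w in b@M.T+t]); px=((px+.5-[crop[0],crop[1]])*s-.5)*16
        for f,nn in F:
            if (M@np.array(nn,float))@(np.array(im['eye'])-(b@M.T+t)[f[0]])>0:
                cv2.polylines(out,[px[list(f)].astype(np.int32)],True,col,1,cv2.LINE_AA,4)
def crop(im,c,s): return cv2.resize(im['image'][c[1]:c[3],c[0]:c[2],::-1],None,fx=s,fy=s,interpolation=cv2.INTER_CUBIC)
BOARD=[(box(-45,45,-54,54,-27,-22),set()),(box(-20,20,-7,7,-22,22),{(0,2),(2,6),(4,6),(0,4)})]
RACK=[(box(78,162,-85,85,0,60),set()),(box(-65,77,-85,85,0,18),set()),(box(-62,45,55.5,62,30,46),set()),(box(-62,45,-62,-55.5,30,46),set()),(box(28,77,-38,38,18,50),set())]
def sheet(T,S,pb,pr,name,cb=(170,155,240,225),cs=(165,215,255,275),cr=(290,130,370,240),crs=(240,155,350,225)):
    out=np.zeros((600,800,3),np.uint8); pos=[(0,0,T,cb,3.8),(300,0,T,cr,3.0),(0,335,S,cs,4.2),(390,335,S,crs,3.7)]
    for x,y,im,c,s in pos:
        a=crop(im,c,s); draw(im,pb,BOARD,a,c,s); draw(im,pr,RACK,a,c,s)
        a=a[:600-y,:800-x]; out[y:y+a.shape[0],x:x+a.shape[1]]=a
    cv2.imwrite('pics/'+name+'.png',out)
if __name__=='__main__':
    T,S=pickle.load(open('ts.pkl','rb'))
    sheet(T,S,[.5535,.1675,-.225,.031],[.5496,-.188,-.01,0],'o1')
    for im,n in((T,'T'),(S,'S')):
        c=(170,155,240,225) if n=='T' else (165,215,255,275)
        hsv=cv2.cvtColor(im['image'][c[1]:c[3],c[0]:c[2]],cv2.COLOR_RGB2HSV); 
        m=((hsv[...,1]<70)&(hsv[...,2]>110)).astype(np.uint8)
E
python3 ov.py
```

```text
(no output)
```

View pics/o1.png

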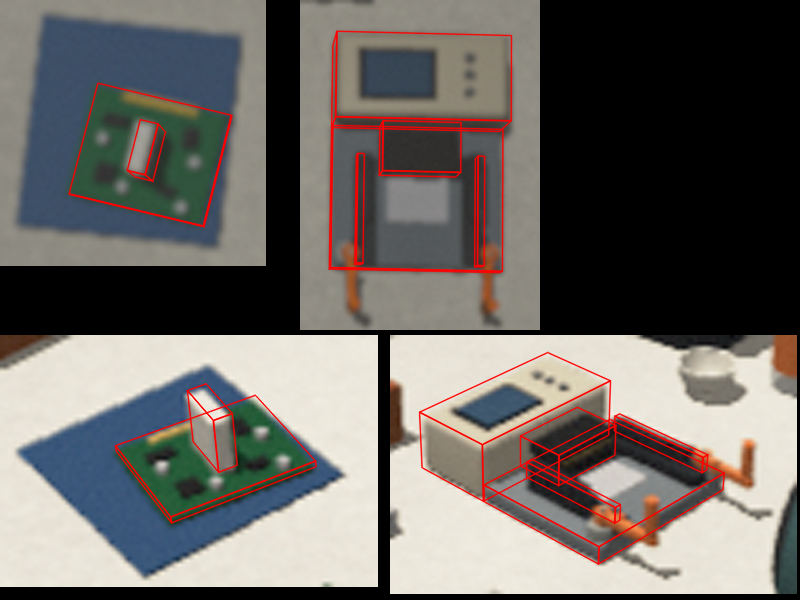

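The sheet shows both models sitting on the picture edges to about 2 mm. The gold strip is at the far edge of the mat board, top px (209,183). The rack is axis-aligned, its mouth faces the robot, and the levers are open. I'll start moving.

Emit:
apply_moves(
  commands=[
    [0, 0, 0.925, 0, 0, 0, 40],
    [0, 0, 0.925, 0, 0, 0, 40],
    [0, 0, 0.925, 0, 0, 0, 40],
    [0, 0, 0.925, 0, 0, 0, 40],
    [0, 0, 0.925, 0, 0, 0, 40],
    [0, 0, 0.925, 0, 0, 0, 40],
    [0, 0, 0, 0.15, -1, 0, 40],
    [0, 0, 0, 0.15, -1, 0, 40],
    [0, 0, 0, 0.15, -1, 0, 40],
    [0, 0, 0, 0.15, -1, 0, 40],
    [0, 0, 0, 0.15, -1, 0, 40],
    [0, 0, 0, 0.15, -1, 0, 40],
    [0, 0, 0, 0.15, -1, 0, 40],
    [0, 0, 0, 0.15, -1, 0, 40],
    [0, 0, 0, 0.15, -1, 0, 40],
    [0, 0, 0, 0.15, -1, 0, 40],
    [0, 0, 0, 0.15, -1, 0, 40],
    [0, 0, 0, 0.15, -1, 0, 40],
    [0, 0, 0, 0.15, -1, 0, 40],
    [0, 0, 0, 0.15, -1, 0, 40],
  ],
  newtons=25,
)

```text
time: 2.37
tcp_pos: [0.3393, -0.368, 0.239]
ee_rot: [3.121, -0.352, 0.001]
force: [-0.0, 0.7, 0.5]
opening: 0.452
finger_force: 0.0
```

Emit:
apply_moves(
  commands=[
    [0, 0, 0, 0.15, -1, 0, 40],
    [0, 0, 0, 0.15, -1, 0, 40],
    [0, 0, 0, 0.15, -1, 0, 40],
    [0, 0, 0, 0.15, -1, 0, 40],
    [0, 0, 0, 0.15, -1, 0, 40],
    [0, 0, 0, 0.15, -1, 0, 40],
    [0, 0, 0, 0.15, -1, 0, 40],
    [0, 0, 0, 0.15, -1, 0, 40],
    [0, 0, 0, 0.15, -1, 0, 40],
    [0, 0, 0, 0.15, -1, 0, 40],
    [0, 0, 0, 0.15, -1, 0, 40],
    [0, 0, 0, 0.15, -1, 0, 40],
    [0, 0, 0, 0.15, -1, 0, 40],
    [0, 0, 0, 0.15, -1, 0.3, 40],
    [0, 0, 0, 0.15, -1, 0.5, 40],
    [0, 0, 0, 0.15, -1, 0.5, 40],
    [0, 0, 0, 0.15, -1, 0.5, 40],
    [0, 0, 0, 0.15, -1, 0.5, 40],
    [0, 0, 0, 0.15, -1, 0.5, 40],
    [0, 0, 0, 0.15, -1, 0.5, 40],
  ],
)

```text
time: 4.03
tcp_pos: [0.4869, 0.0088, 0.1726]
ee_rot: [-3.122, 0.352, -0.001]
force: [0.8, -0.2, -0.5]
opening: 0.454
finger_force: 0.0
```

```bash
cat > go.py <<'E'
from h import *
import sys
def go(t,yaw=None):
    o=readout.get_obs(); M=Ro.from_rotvec(o['ee_rot']).as_matrix(); x=M[:,0]
    d=(np.array(t)-o['tcp_pos'])
    print('t',round(o['time'],2),'tcp',np.round(o['tcp_pos'],4),'yaw',round(np.arctan2(x[1],x[0]),4),'z',np.round(M[:,2],3),'units',np.round(M.T@d/.02,2),'F',np.round(o['force'],1),'Tq',np.round(o['torque'],2),'op',round(o['opening']*88.1,1),'rz',None if yaw is None else round(-np.degrees(yaw-np.arctan2(x[1],x[0]))/6,3))
if __name__=='__main__': a=list(map(float,sys.argv[1:])); go(a[:3],a[3] if len(a)>3 else None)
E
python3 go.py .5535 .1675 .020 -.225
```

```text
t 4.03 tcp [0.4869 0.0088 0.1726] yaw -0.2243 z [ 0.001 -0.    -1.   ] units [ 1.48 -8.48  7.63] F [ 0.8 -0.2 -0.5] Tq [ 0.03 -0.03  0.01] op 40.0 rz 0.007
```

Emit:
apply_moves(
  commands=[
    [0, 0, 0, 0.15, -0.85, 0.4, 40],
    [0, 0, 0, 0.15, -0.85, 0.4, 40],
    [0, 0, 0, 0.15, -0.85, 0.4, 40],
    [0, 0, 0, 0.15, -0.85, 0.4, 40],
    [0, 0, 0, 0.15, -0.85, 0.4, 40],
    [0, 0, 0, 0.15, -0.85, 0.4, 40],
    [0, 0, 0, 0.15, -0.85, 0.4, 40],
    [0, 0, 0, 0.15, -0.85, 0.4, 40],
    [0, 0, 0, 0.15, -0.85, 0.4, 40],
    [0, 0, 0, 0.13, -0.83, 0.4, 40],
    [0, 0, 0, 0, 0, 0.4, 40],
    [0, 0, 0, 0, 0, 0, 40],
  ],
)

```text
time: 5.03
tcp_pos: [0.5519, 0.1667, 0.0829]
ee_rot: [3.121, -0.349, -0.005]
force: [-0.3, -0.1, -0.3]
opening: 0.451
finger_force: 0.0
```

```bash
python3 go.py .5535 .1675 .020 -.225; python3 -c "
from ov import *
S=viewer.get_image('side');T=viewer.get_image('top')
out=np.zeros((600,800,3),np.uint8)
c=(150,180,270,285);out[:420,:480]=crop(S,c,4)
c=(165,150,244,240);a=crop(T,c,4);out[:360,484:800]=a
cv2.imwrite('pics/g1.png',out)"
```

```text
t 5.03 tcp [0.5519 0.1667 0.0829] yaw -0.2229 z [-0.003 -0.001 -1.   ] units [ 0.08 -0.06  3.15] F [-0.3 -0.1 -0.3] Tq [-0.   -0.03  0.  ] op 39.7 rz 0.02
```

View pics/g1.png

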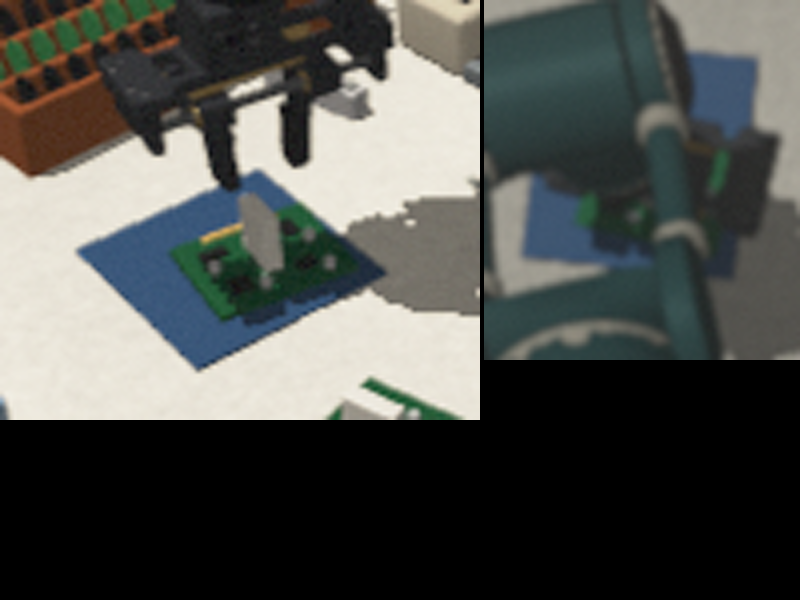

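The side view shows the two fingers on either side of the handle, at crop (220,180) and (300,160), with the handle at (262,235) midway below them. I'll descend and close.

Emit:
apply_moves(
  commands=[
    [0, 0, 0, 0.08, -0.06, 0.6, 40],
    [0, 0, 0, 0, 0, 0.8, 40],
    [0, 0, 0, 0, 0, 0.8, 40],
    [0, 0, 0, 0, 0, 0.6, 40],
    [0, 0, 0, 0, 0, 0.35, 40],
    [0, 0, 0, 0, 0, 0, 40],
    [0, 0, 0, 0, 0, 0, 5],
    [0, 0, 0, 0, 0, 0, 5],
    [0, 0, 0, 0, 0, 0, 5],
    [0, 0, 0, 0, 0, 0, 5],
    [0, 0, 0, 0, 0, 0, 5],
    [0, 0, 0, 0, 0, 0, 5],
  ],
  newtons=35,
)

```text
time: 6.13
tcp_pos: [0.5559, 0.1679, 0.0228]
ee_rot: [-3.121, 0.352, -0.003]
force: [0.1, 2.4, 3.1]
opening: 0.152
finger_force: 35.0
```

```bash
python3 go.py .5535 .1675 .020 -.225
```

```text
t 6.13 tcp [0.5559 0.1679 0.0228] yaw -0.2244 z [ 0.002  0.001 -1.   ] units [-0.12  0.05  0.14] F [0.1 2.4 3.1] Tq [ 0.35 -0.01 -0.01] op 13.4 rz 0.006
```

Emit:
apply_moves(
  commands=[
    [0, 0, 0, 0, 0, -0.4, 5],
    [0, 0, 0, 0, 0, -0.8, 5],
    [0, 0, 0, 0, 0, -0.8, 5],
    [0, 0, 0, 0, 0, -0.9, 5],
    [0, 0, 0, 0, 0, -0.9, 5],
    [0, 0, 0, 0, 0, -0.9, 5],
    [0, 0, 0, 0, 0, -0.9, 5],
    [0, 0, 0, 0, 0, -0.8, 5],
    [0, 0, -0.5, 0, 0, 0, 5],
    [0, 0, -0.5, 0, 0, 0, 5],
    [0, 0, -0.5, 0, 0, 0, 5],
    [0, 0, -0.55, 0, 0, 0, 5],
  ],
)

```text
time: 7.13
tcp_pos: [0.554, 0.1669, 0.1495]
ee_rot: [3.141, -0.011, -0.002]
force: [-0.0, 0.4, -3.3]
opening: 0.158
finger_force: 35.0
```

Emit:
apply_moves(
  commands=[
    [0, 0, 0, -0.1, 0.5, 0, 5],
    [0, 0, 0, -0.2, 0.9, 0, 5],
    [0, 0, 0, -0.2, 0.9, 0, 5],
    [0, 0, 0, -0.2, 0.9, 0, 5],
    [0, 0, 0, -0.2, 0.9, 0, 5],
    [0, 0, 0, -0.2, 0.9, 0, 5],
    [0, 0, 0, -0.2, 0.9, 0, 5],
    [0, 0, 0, -0.2, 0.9, 0, 5],
    [0, 0, 0, -0.2, 0.9, 0, 5],
    [0, 0, 0, -0.2, 0.9, 0, 5],
    [0, 0, 0, -0.2, 0.9, 0, 5],
    [0, 0, 0, -0.2, 0.9, 0, 5],
    [0, 0, 0, -0.2, 0.9, 0, 5],
    [0, 0, 0, -0.2, 0.9, 0, 5],
    [0, 0, 0, -0.2, 0.9, 0, 5],
    [0, 0, 0, -0.2, 0.9, 0, 5],
    [0, 0, 0, -0.2, 0.9, 0, 5],
    [0, 0, 0, -0.2, 0.9, 0, 5],
    [0, 0, 0, -0.2, 0.9, 0, 5],
    [0, 0, 0, 0, 0, 0, 5],
  ],
)

```text
time: 8.8
tcp_pos: [0.476, -0.1687, 0.1496]
ee_rot: [3.14, -0.021, -0.002]
force: [-0.3, -1.0, -3.3]
opening: 0.154
finger_force: 35.0
```

```bash
python3 go.py .471 -.1880 .105 -.01
```

```text
t 8.8 tcp [ 0.476  -0.1687  0.1496] yaw -0.0136 z [-0.001 -0.001 -1.   ] units [-0.23  0.96  2.23] F [-0.3 -1.  -3.3] Tq [0.04 0.06 0.04] op 13.6 rz -0.034
```

Emit:
apply_moves(
  commands=[
    [0, 0, 0, -0.1, 0.4, 0.4, 5],
    [0, 0, 0, -0.13, 0.56, 0.8, 5],
    [0, 0, 0, 0, 0, 0.8, 5],
    [0, 0, 0, 0, 0, 0.2, 5],
    [0, 0, 0, 0, 0, 0, 5],
    [0, 0, 0, 0, 0, 0, 5],
    [0, 0, 0, 0, 0, 0, 5],
  ],
)

```text
time: 9.38
tcp_pos: [0.4735, -0.1849, 0.1064]
ee_rot: [3.141, -0.014, 0.002]
force: [0.6, -0.4, -2.5]
opening: 0.157
finger_force: 35.0
```

```bash
python3 go.py .471 -.1880 .105 -.01; cat > hov.py <<'E'
from ov import *
T=viewer.get_image('top');S=viewer.get_image('side'); pickle.dump((T,S),open('ts2.pkl','wb'))
tp=readout.get_obs()['tcp_pos']
pb=[tp[0]-.0024,tp[1],-.0136,tp[2]+.0082]
sheet(T,S,pb,[.5494,-.188,-.01,0],'o2',cb=(290,130,368,240),cs=(240,145,335,205),cr=(290,130,370,240),crs=(240,155,350,225))
E
python3 hov.py
```

```text
t 9.38 tcp [ 0.4735 -0.1849  0.1064] yaw -0.0092 z [ 0.001 -0.    -1.   ] units [-0.12  0.15  0.07] F [ 0.6 -0.4 -2.5] Tq [ 0.05  0.03 -0.01] op 13.8 rz 0.007
```

View pics/o2.png

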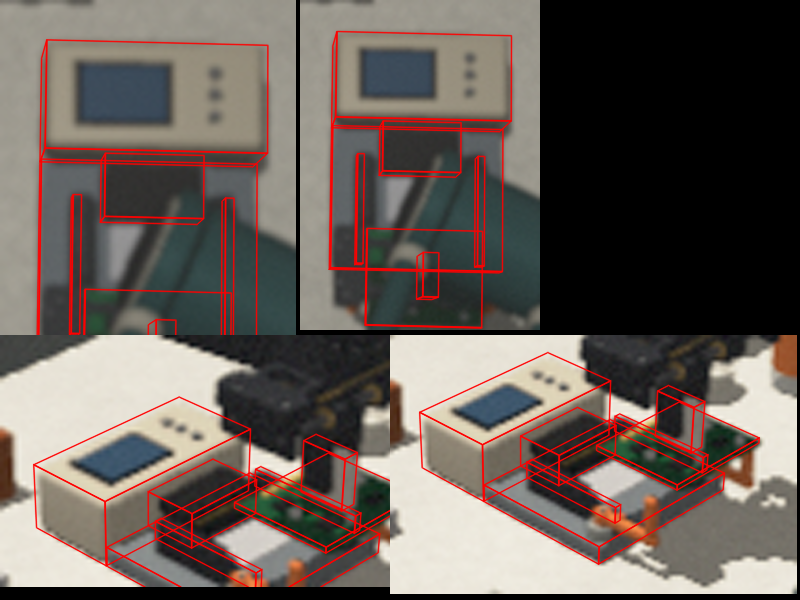

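The overlay shows the held board lying level where predicted (side crop, ~(690,440)), between the open levers and in front of the guide mouths. I'll lower it to just above the shelves.

Emit:
apply_moves(
  commands=[
    [0, 0, 0, -0.12, 0.14, 0.3, 5],
    [0, 0, 0, 0, 0, 0.6, 5],
    [0, 0, 0, 0, 0, 0.6, 5],
    [0, 0, 0, 0, 0, 0.6, 5],
    [0, 0, 0, 0, 0, 0.4, 5],
    [0, 0, 0, 0, 0, 0.25, 5],
    [0, 0, 0, 0, 0, 0, 5],
    [0, 0, 0, 0, 0, 0, 5],
  ],
)

```text
time: 10.15
tcp_pos: [0.4704, -0.1878, 0.0501]
ee_rot: [-3.141, 0.015, 0.001]
force: [-0.6, -0.4, -2.1]
opening: 0.155
finger_force: 35.0
```

```bash
python3 go.py .471 -.1880 .050 -.01; cat > hov.py <<'E'
from ov import *
T=viewer.get_image('top');S=viewer.get_image('side'); pickle.dump((T,S),open('ts3.pkl','wb'))
tp=readout.get_obs()['tcp_pos']
pb=[tp[0]-.0024,tp[1],-.01,tp[2]+.0082]
out=np.zeros((600,800,3),np.uint8)
c=(250,165,350,225);out[:480,:800]=crop(S,c,8)
cv2.imwrite('pics/o3.png',out)
E
python3 hov.py
```

```text
t 10.15 tcp [ 0.4704 -0.1878  0.0501] yaw -0.0097 z [-0.001  0.    -1.   ] units [0.03 0.01 0.01] F [-0.6 -0.4 -2.1] Tq [ 0.03 -0.03 -0.06] op 13.7 rz 0.003
```

View pics/o3.png

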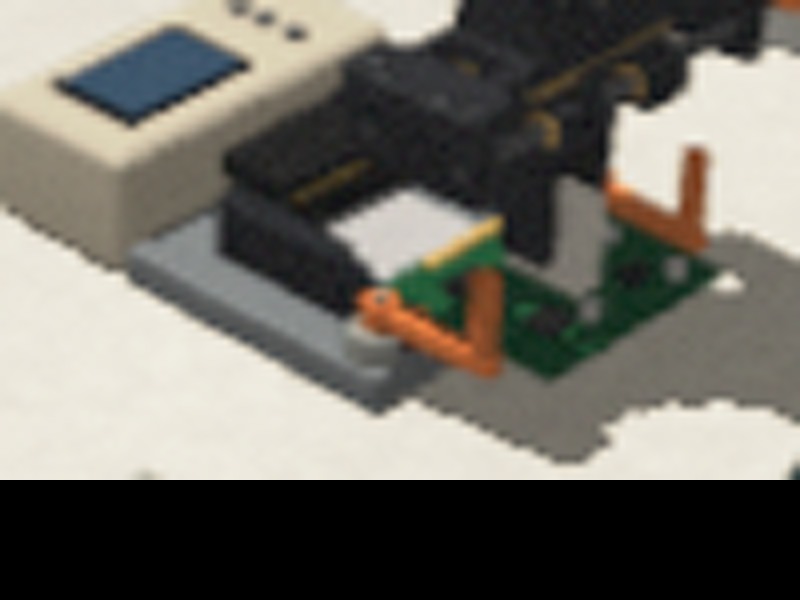

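The side view shows the board's gold edge at crop (465,240), over the shelves between the levers and level. Now I'll slide it in, checking the force.

Emit:
apply_moves(
  commands=[
    [0, 0, 0, 0.25, 0, 0, 5],
    [0, 0, 0, 0.25, 0, 0, 5],
    [0, 0, 0, 0.25, 0, 0, 5],
    [0, 0, 0, 0.25, 0, 0, 5],
    [0, 0, 0, 0, 0, 0, 5],
  ],
)

```text
time: 10.67
tcp_pos: [0.4922, -0.1883, 0.0512]
ee_rot: [3.141, -0.015, 0.003]
force: [0.0, -0.4, -2.8]
opening: 0.156
finger_force: 35.0
```

```bash
python3 go.py .54 -.1880 .050 -.01
```

```text
t 10.67 tcp [ 0.4922 -0.1883  0.0512] yaw -0.0094 z [ 0.002 -0.001 -1.   ] units [ 2.39 -0.04  0.06] F [ 0.  -0.4 -2.8] Tq [ 0.04 -0.03  0.01] op 13.8 rz 0.006
```

Emit:
apply_moves(
  commands=[
    [0, 0, 0, 0.25, 0, 0, 5],
    [0, 0, 0, 0.25, 0, 0, 5],
    [0, 0, 0, 0.25, 0, 0, 5],
    [0, 0, 0, 0, 0, 0, 5],
  ],
)

```text
time: 11.0
tcp_pos: [0.5068, -0.1884, 0.051]
ee_rot: [3.141, -0.015, 0.002]
force: [1.1, 0.3, -2.6]
opening: 0.157
finger_force: 35.0
```

Emit:
apply_moves(
  commands=[
    [0, 0, 0, 0.25, 0, 0, 5],
    [0, 0, 0, 0.25, 0, 0, 5],
    [0, 0, 0, 0.25, 0, 0, 5],
    [0, 0, 0, 0, 0, 0, 5],
  ],
)

```text
time: 11.33
tcp_pos: [0.5218, -0.1885, 0.051]
ee_rot: [3.141, -0.015, 0.002]
force: [1.0, 0.8, -2.3]
opening: 0.153
finger_force: 35.0
```

```bash
python3 go.py .54 -.1880 .050 -.01
```

```text
t 11.33 tcp [ 0.5218 -0.1885  0.051 ] yaw -0.0096 z [ 0.001 -0.    -1.   ] units [ 0.91 -0.03  0.05] F [ 1.   0.8 -2.3] Tq [ 0.04 -0.05  0.03] op 13.5 rz 0.004
```

Emit:
apply_moves(
  commands=[
    [0, 0, 0, 0.1, 0, 0.04, 5],
    [0, 0, 0, 0.1, 0, 0.03, 5],
    [0, 0, 0, 0.1, 0, 0, 5],
    [0, 0, 0, 0.1, 0, 0, 5],
    [0, 0, 0, 0, 0, 0, 5],
  ],
)

```text
time: 11.75
tcp_pos: [0.5289, -0.1885, 0.0494]
ee_rot: [3.141, -0.015, 0.001]
force: [-0.1, -0.2, -2.3]
opening: 0.154
finger_force: 35.0
```

```bash
python3 go.py .54 -.1880 .050 -.01
```

```text
t 11.75 tcp [ 0.5289 -0.1885  0.0494] yaw -0.0097 z [ 0. -0. -1.] units [ 0.56 -0.03 -0.03] F [-0.1 -0.2 -2.3] Tq [-0.01 -0.02 -0.  ] op 13.6 rz 0.003
```

Emit:
apply_moves(
  commands=[
    [0, 0, 0, 0.1, 0, 0, 5],
    [0, 0, 0, 0.1, 0, 0, 5],
    [0, 0, 0, 0, 0, 0, 5],
  ],
)

```text
time: 12.0
tcp_pos: [0.5329, -0.1885, 0.0495]
ee_rot: [3.141, -0.015, 0.001]
force: [1.5, 0.3, -2.4]
opening: 0.153
finger_force: 35.0
```

Emit:
apply_moves(
  commands=[
    [0, 0, 0, 0.1, 0, 0, 5],
    [0, 0, 0, 0.1, 0, 0, 5],
    [0, 0, 0, 0, 0, 0, 5],
  ],
)

```text
time: 12.25
tcp_pos: [0.537, -0.1885, 0.0494]
ee_rot: [3.142, -0.015, 0.001]
force: [0.3, 0.4, -2.0]
opening: 0.153
finger_force: 35.0
```

Emit:
apply_moves(
  commands=[
    [0, 0, 0, 0.1, 0, 0, 5],
    [0, 0, 0, 0, 0, 0, 5],
  ],
)

```text
time: 12.42
tcp_pos: [0.5388, -0.1885, 0.0494]
ee_rot: [3.142, -0.015, 0.001]
force: [0.1, 0.1, -2.1]
opening: 0.155
finger_force: 35.0
```

Emit:
apply_moves(
  commands=[
    [0, 0, 0, 0.05, 0, 0, 5],
    [0, 0, 0, 0.05, 0, 0, 5],
    [0, 0, 0, 0, 0, 0, 5],
  ],
)

```text
time: 12.67
tcp_pos: [0.5406, -0.1885, 0.0493]
ee_rot: [-3.142, 0.015, -0.0]
force: [-0.4, 0.5, -3.2]
opening: 0.154
finger_force: 35.0
```

Emit:
apply_moves(
  commands=[
    [0, 0, 0, 0.06, 0, 0, 5],
    [0, 0, 0, 0, 0, 0, 5],
  ],
)

```text
time: 12.83
tcp_pos: [0.5419, -0.1885, 0.0493]
ee_rot: [-3.142, 0.015, -0.0]
force: [0.3, 0.3, -2.6]
opening: 0.154
finger_force: 35.0
```

Emit:
apply_moves(
  commands=[
    [0, 0, 0, 0.06, 0, 0, 5],
    [0, 0, 0, 0, 0, 0, 5],
  ],
)

```text
time: 13.0
tcp_pos: [0.5431, -0.1885, 0.0493]
ee_rot: [-3.142, 0.015, -0.0]
force: [-0.0, 0.8, -2.7]
opening: 0.155
finger_force: 35.0
```

Emit:
apply_moves(
  commands=[
    [0, 0, 0, 0.05, 0, 0, 5],
    [0, 0, 0, 0, 0, 0, 5],
  ],
)

```text
time: 13.17
tcp_pos: [0.544, -0.1885, 0.0493]
ee_rot: [-3.142, 0.015, -0.0]
force: [0.6, -0.2, -1.5]
opening: 0.152
finger_force: 35.0
```

Emit:
apply_moves(
  commands=[
    [0, 0, 0, 0.04, 0, 0, 5],
    [0, 0, 0, 0, 0, 0, 5],
  ],
)

```text
time: 13.33
tcp_pos: [0.5448, -0.1886, 0.0493]
ee_rot: [3.142, -0.015, 0.0]
force: [-0.2, 0.3, -3.2]
opening: 0.156
finger_force: 35.0
```

Emit:
apply_moves(
  commands=[
    [0, 0, 0, 0.04, 0, 0, 5],
    [0, 0, 0, 0, 0, 0, 5],
  ],
)

```text
time: 13.5
tcp_pos: [0.5456, -0.1886, 0.0493]
ee_rot: [-3.142, 0.015, -0.0]
force: [0.7, 1.1, -2.5]
opening: 0.151
finger_force: 35.0
```

Emit:
apply_moves(
  commands=[
    [0, 0, 0, 0.04, 0, 0, 5],
    [0, 0, 0, 0, 0, 0, 5],
  ],
)

```text
time: 13.67
tcp_pos: [0.5464, -0.1885, 0.0493]
ee_rot: [-3.142, 0.015, -0.0]
force: [-0.1, -0.7, -2.4]
opening: 0.155
finger_force: 35.0
```

Emit:
apply_moves(
  commands=[
    [0, 0, 0, 0.03, 0, 0, 5],
    [0, 0, 0, 0, 0, 0, 5],
  ],
)

```text
time: 13.83
tcp_pos: [0.5469, -0.1886, 0.0493]
ee_rot: [-3.142, 0.015, -0.0]
force: [-0.4, 0.8, -2.2]
opening: 0.154
finger_force: 35.0
```

Emit:
apply_moves(
  commands=[
    [0, 0, 0, 0.03, 0, 0, 5],
    [0, 0, 0, 0, 0, 0, 5],
  ],
)

```text
time: 14.0
tcp_pos: [0.5475, -0.1886, 0.0493]
ee_rot: [-3.142, 0.015, -0.0]
force: [0.7, 0.2, -2.9]
opening: 0.158
finger_force: 35.0
```

Emit:
apply_moves(
  commands=[
    [0, 0, 0, 0.03, 0, 0, 5],
    [0, 0, 0, 0, 0, 0, 5],
  ],
)

```text
time: 14.17
tcp_pos: [0.5482, -0.1886, 0.0493]
ee_rot: [-3.142, 0.015, -0.0]
force: [-0.7, 0.8, -2.5]
opening: 0.16
finger_force: 35.0
```

Emit:
apply_moves(
  commands=[
    [0, 0, 0, 0.03, 0, 0, 5],
    [0, 0, 0, 0, 0, 0, 5],
  ],
)

```text
time: 14.33
tcp_pos: [0.5488, -0.1886, 0.0493]
ee_rot: [-3.142, 0.015, -0.0]
force: [-0.5, 0.8, -2.9]
opening: 0.156
finger_force: 35.0
```

Emit:
apply_moves(
  commands=[
    [0, 0, 0, 0.03, 0, 0, 5],
    [0, 0, 0, 0, 0, 0, 5],
  ],
)

```text
time: 14.5
tcp_pos: [0.5493, -0.1886, 0.0493]
ee_rot: [-3.141, 0.015, -0.0]
force: [0.4, 0.7, -2.6]
opening: 0.156
finger_force: 35.0
```

Emit:
apply_moves(
  commands=[
    [0, 0, 0, 0.03, 0, 0, 5],
    [0, 0, 0, 0, 0, 0, 5],
  ],
)

```text
time: 14.67
tcp_pos: [0.5499, -0.1886, 0.0493]
ee_rot: [-3.141, 0.015, 0.0]
force: [0.2, -0.0, -2.9]
opening: 0.16
finger_force: 35.0
```

Emit:
apply_moves(
  commands=[
    [0, 0, 0, 0.03, 0, 0, 5],
    [0, 0, 0, 0, 0, 0, 5],
  ],
)

```text
time: 14.83
tcp_pos: [0.5506, -0.1886, 0.0493]
ee_rot: [-3.142, 0.015, -0.0]
force: [-0.2, 0.3, -2.3]
opening: 0.16
finger_force: 35.0
```

Emit:
apply_moves(
  commands=[
    [0, 0, 0, 0.03, 0, 0, 5],
    [0, 0, 0, 0, 0, 0, 5],
  ],
)

```text
time: 15.0
tcp_pos: [0.5512, -0.1886, 0.0493]
ee_rot: [-3.141, 0.015, -0.0]
force: [-0.4, 0.5, -3.3]
opening: 0.157
finger_force: 35.0
```

Emit:
apply_moves(
  commands=[
    [0, 0, 0, 0.03, 0, 0, 5],
    [0, 0, 0, 0, 0, 0, 5],
  ],
)

```text
time: 15.17
tcp_pos: [0.5515, -0.1887, 0.0492]
ee_rot: [3.142, -0.015, -0.001]
force: [-0.3, 0.4, -2.5]
opening: 0.158
finger_force: 35.0
```

Emit:
apply_moves(
  commands=[
    [0, 0, 0, 0.02, 0, 0, 5],
    [0, 0, 0, 0, 0, 0, 5],
  ],
)

```text
time: 15.33
tcp_pos: [0.5516, -0.1887, 0.0492]
ee_rot: [-3.142, 0.015, 0.002]
force: [-2.4, 0.6, -2.2]
opening: 0.153
finger_force: 35.0
```

Emit:
apply_moves(
  commands=[
    [0, 0, 0, 0.02, 0, 0, 5],
    [0, 0, 0, 0, 0, 0, 5],
  ],
)

```text
time: 15.5
tcp_pos: [0.5517, -0.1887, 0.0491]
ee_rot: [-3.141, 0.015, 0.003]
force: [-4.0, -0.8, -1.0]
opening: 0.154
finger_force: 35.0
```

```bash
python3 go.py .56 -.1880 .050 -.01
```

```text
t 15.5 tcp [ 0.5517 -0.1887  0.0491] yaw -0.0095 z [-0.002  0.    -1.   ] units [ 0.41 -0.04 -0.05] F [-4.  -0.8 -1. ] Tq [0.01 0.64 0.07] op 13.5 rz 0.005
```

Emit:
apply_moves(
  commands=[
    [0, 0, 0, 0.03, 0, 0, 5],
    [0, 0, 0, 0, 0, 0, 5],
  ],
)

```text
time: 15.67
tcp_pos: [0.5518, -0.1886, 0.0488]
ee_rot: [-3.141, 0.015, 0.004]
force: [-5.5, -0.6, -0.6]
opening: 0.158
finger_force: 35.0
```

Emit:
apply_moves(
  commands=[
    [0, 0, 0, 0.02, 0, 0, 5],
    [0, 0, 0, 0, 0, 0, 5],
  ],
)

```text
time: 15.83
tcp_pos: [0.5519, -0.1886, 0.0488]
ee_rot: [-3.141, 0.015, 0.005]
force: [-5.7, -0.6, -1.0]
opening: 0.154
finger_force: 35.0
```

Emit:
apply_moves(
  commands=[
    [0, 0, 0, 0.03, 0, 0, 5],
    [0, 0, 0, 0, 0, 0, 5],
  ],
)

```text
time: 16.0
tcp_pos: [0.5519, -0.1886, 0.0487]
ee_rot: [-3.141, 0.014, 0.007]
force: [-8.1, -1.1, 1.0]
opening: 0.154
finger_force: 35.0
```

Emit:
apply_moves(
  commands=[
    [0, 0, 0, 0.03, 0, 0, 5],
    [0, 0, 0, 0, 0, 0, 5],
  ],
)

```text
time: 16.17
tcp_pos: [0.5519, -0.1886, 0.0487]
ee_rot: [-3.141, 0.014, 0.009]
force: [-9.5, -0.3, 3.1]
opening: 0.156
finger_force: 35.0
```

Emit:
apply_moves(
  commands=[
    [0, 0, 0, 0.02, 0, 0, 5],
    [0, 0, 0, 0, 0, 0, 5],
  ],
)

```text
time: 16.33
tcp_pos: [0.5519, -0.1886, 0.0487]
ee_rot: [-3.141, 0.014, 0.01]
force: [-11.1, -1.4, 4.2]
opening: 0.156
finger_force: 35.0
```

Emit:
apply_moves(
  commands=[
    [0, 0, 0, 0.012, 0, 0, 5],
    [0, 0, 0, 0, 0, 0, 5],
    [0, 0, 0, 0, 0, 0, 5],
  ],
)

```text
time: 16.58
tcp_pos: [0.5519, -0.1886, 0.0487]
ee_rot: [-3.141, 0.014, 0.011]
force: [-10.6, -0.4, 4.4]
opening: 0.157
finger_force: 35.0
```

Emit:
apply_moves(
  commands=[
    [0, 0, 0, 0, 0, 0, 5],
    [0, 0, 0, 0, 0, 0, 5],
    [0, 0, 0, 0, 0, 0, 5],
    [0, 0, 0, 0, 0, 0, 5],
    [0, 0, 0, 0, 0, 0, 5],
    [0, 0, 0, 0, 0, 0, 5],
  ],
)

```text
time: 17.08
tcp_pos: [0.5519, -0.1886, 0.0487]
ee_rot: [-3.141, 0.014, 0.011]
force: [-11.8, -0.0, 4.6]
opening: 0.156
finger_force: 35.0
```

Emit:
apply_moves(
  commands=[
    [0, 0, 0, 0, 0, 0, 5],
    [0, 0, 0, 0, 0, 0, 5],
    [0, 0, 0, 0, 0, 0, 5],
    [0, 0, 0, 0, 0, 0, 5],
    [0, 0, 0, 0, 0, 0, 5],
    [0, 0, 0, 0, 0, 0, 5],
  ],
)

```text
time: 17.58
tcp_pos: [0.5519, -0.1886, 0.0487]
ee_rot: [-3.141, 0.014, 0.011]
force: [-11.0, -1.5, 4.3]
opening: 0.158
finger_force: 35.0
```

Emit:
apply_moves(
  commands=[
    [0, 0, 0, 0.012, 0, 0, 5],
    [0, 0, 0, 0, 0, 0, 5],
    [0, 0, 0, 0, 0, 0, 5],
    [0, 0, 0, 0, 0, 0, 5],
    [0, 0, 0, 0, 0, 0, 5],
    [0, 0, 0, 0, 0, 0, 5],
    [0, 0, 0, 0, 0, 0, 5],
    [0, 0, 0, 0, 0, 0, 5],
    [0, 0, 0, 0, 0, 0, 5],
    [0, 0, 0, 0, 0, 0, 5],
  ],
)

```text
time: 18.42
tcp_pos: [0.5519, -0.1886, 0.0487]
ee_rot: [-3.141, 0.014, 0.012]
force: [-11.6, -0.7, 4.5]
opening: 0.155
finger_force: 35.0
```

Emit:
apply_moves(
  commands=[
    [0, 0, 0, -0.05, 0, 0, 5],
    [0, 0, 0, -0.04, 0, 0, 5],
    [0, 0, 0, 0, 0, 0, 5],
    [0, 0, 0, 0, 0, 0, 40],
    [0, 0, 0, 0, 0, 0, 40],
    [0, 0, 0, 0, 0, 0, 40],
    [0, 0, 0, 0, 0, 0, 40],
    [0, 0, 0, 0, 0, -0.3, 40],
    [0, 0, 0, 0, 0, -0.6, 40],
    [0, 0, 0, 0, 0, -0.8, 40],
    [0, 0, 0, 0, 0, -0.8, 40],
    [0, 0, 0, 0, 0, -0.8, 40],
    [0, 0, 0, 0, 0, -0.6, 40],
    [0, 0, 0, 0, 0, 0, 40],
  ],
)

```text
time: 19.58
tcp_pos: [0.5564, -0.1896, 0.1317]
ee_rot: [3.139, -0.015, 0.011]
force: [0.1, -1.1, 0.6]
opening: 0.448
finger_force: 0.0
```

```bash
python3 go.py .56 -.1880 .050 -.01; python3 - <<'E'
from ov import *
S=viewer.get_image('side');T=viewer.get_image('top'); pickle.dump((T,S),open('ts4.pkl','wb'))
out=np.zeros((600,800,3),np.uint8)
out[:420,:480]=crop(S,(240,155,360,260),4); c=(290,130,369,245);a=crop(T,c,4); out[:460,484:800]=a
cv2.imwrite('pics/r1.png',out)
for n,V in (('now',(T,S)),('start',pickle.load(open('ts.pkl','rb')))):
  px=[]
  for im,w in zip(V,((285,195,375,245),(240,150,370,240))):
    c=im['image'][w[1]:w[3],w[0]:w[2]]; h=cv2.cvtColor(c,cv2.COLOR_RGB2HSV)
    m=((h[...,0]<15)&(h[...,1]>150)&(h[...,2]>80)).astype(np.uint8)
    k,l,st,ce=cv2.connectedComponentsWithStats(m)
    print(n,[(st[i][:5]+[w[0],w[1],0,0,0],np.round(ce[i]+w[:2],1)) for i in range(1,k) if st[i][4]>8])
E
```

```text
t 19.58 tcp [ 0.5564 -0.1896  0.1317] yaw -0.0096 z [ 0.007 -0.003 -1.   ] units [ 0.15 -0.09  4.09] F [ 0.1 -1.1  0.6] Tq [ 0.01 -0.01 -0.02] op 39.5 rz 0.003
now [(array([305, 212,   5,  14,  35]), array([307. , 218.4])), (array([351, 216,   3,   9,  14]), array([352.2, 219.4]))]
now [(array([344, 151,  16,  15, 193]), array([350.9, 158.4])), (array([240, 168,   3,  11,  20]), array([240.8, 173.3])), (array([323, 184,  15,  12,  68]), array([331.9, 190.2])), (array([295, 198,  18,  14, 101]), array([305.2, 205.2])), (array([286, 233,  18,   7,  75]), array([292.7, 236.8]))]
start [(array([350, 212,   5,  22,  58]), array([352. , 222.2])), (array([305, 214,   4,  19,  48]), array([306.9, 222.7]))]
start [(array([344, 151,  16,  15, 191]), array([350.8, 158.5])), (array([240, 168,   3,  16,  28]), array([240.8, 176.1])), (array([322, 184,  16,  12,  66]), array([331. , 190.1])), (array([294, 199,  18,  13,  96]), array([304.9, 205.2])), (array([286, 233,  18,   7,  74]), array([292.7, 236.9]))]
```

View pics/r1.png

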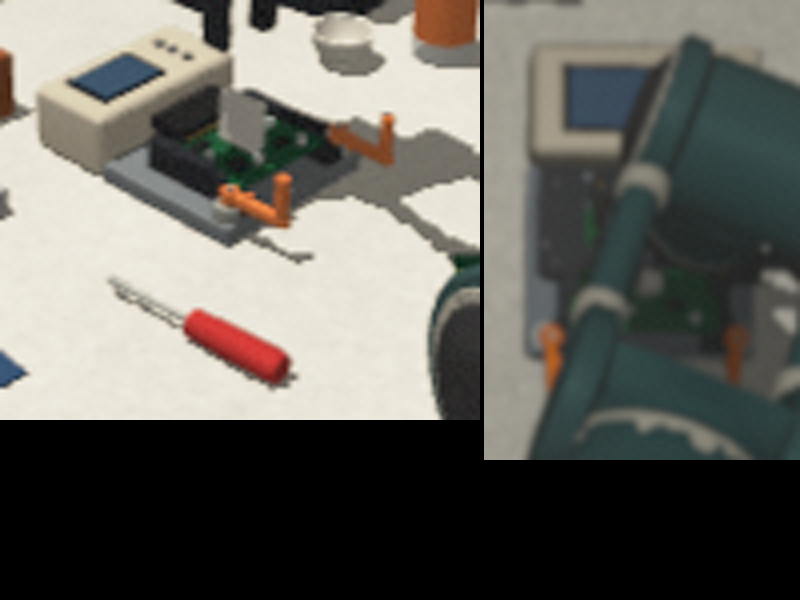

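The board is standing in the guides with the handle at side crop (243,125), and both levers are still open with posts at (283,200) and (388,140). Next I check the post positions.

```bash
python3 - <<'E'
from ov import *
T,S=pickle.load(open('ts.pkl','rb')); T2,S2=pickle.load(open('ts4.pkl','rb'))
# vertical post in side: orange mask upper column; top centre
for nm,im,ws in(('S',S2,((305,195,316,210),(333,180,341,196))),('S0',S,((305,195,316,210),(333,180,341,196)))):
    h=cv2.cvtColor(im['image'],cv2.COLOR_RGB2HSV); m=(h[...,0]<15)&(h[...,1]>130)&(h[...,2]>80)
    for w in ws:
        s=m[w[1]:w[3],w[0]:w[2]]; print(nm,[(w[1]+r,np.round(np.nonzero(s[r])[0].mean()+w[0],1),int(s[r].sum())) for r in range(s.shape[0]) if s[r].any()])
h=cv2.cvtColor(T['image'],cv2.COLOR_RGB2HSV); m=(h[...,0]<15)&(h[...,1]>130)&(h[...,2]>70)
for w in((300,210,314,240),(346,210,360,240)):
    s=m[w[1]:w[3],w[0]:w[2]]; print('T',[(w[1]+r,np.round(np.nonzero(s[r])[0].mean()+w[0],1),int(s[r].sum())) for r in range(s.shape[0]) if s[r].any()])
for r in([.5494,-.188,-.01],[.552,-.188,-.01],[.554,-.189,-.01]):
    M=Ro.from_euler('z',r[2]).as_matrix()
    for y in(68,-68):
        P=[M@np.array([-104,y,z])/1e3+[r[0],r[1],0] for z in(41,76)]; A=M@np.array([-52,y,42])/1e3+[r[0],r[1],0]
        print(r,y,P[0][:2],'S',[proj(S,p).round(1) for p in P],'T',[proj(T,p).round(1) for p in P],'axisT',proj(T,A).round(1))
print(readout.get_obs()['joint_positions'])
E
```

```text
S [(198, np.float64(310.5), 2), (199, np.float64(310.5), 4), (200, np.float64(310.5), 4), (201, np.float64(310.5), 4), (202, np.float64(310.0), 3), (203, np.float64(310.0), 3), (204, np.float64(310.0), 3), (205, np.float64(308.8), 4), (206, np.float64(308.0), 7), (207, np.float64(308.0), 7), (208, np.float64(308.0), 7), (209, np.float64(308.0), 7)]
S [(184, np.float64(336.5), 2), (185, np.float64(336.5), 2), (186, np.float64(336.5), 2), (187, np.float64(336.0), 3), (188, np.float64(336.0), 3), (189, np.float64(336.0), 3), (190, np.float64(336.0), 3), (191, np.float64(335.5), 4), (192, np.float64(335.0), 5), (193, np.float64(335.0), 5), (194, np.float64(335.0), 5), (195, np.float64(336.0), 3)]
S0 [(199, np.float64(310.0), 3), (200, np.float64(310.0), 3), (201, np.float64(310.0), 3), (202, np.float64(310.0), 3), (203, np.float64(310.0), 3), (204, np.float64(310.0), 3), (205, np.float64(310.0), 3), (206, np.float64(308.2), 5), (207, np.float64(308.0), 7), (208, np.float64(308.0), 7), (209, np.float64(308.0), 7)]
S0 [(184, np.float64(336.5), 2), (185, np.float64(336.5), 2), (186, np.floa
[... 1914 characters left out ...]

[0.552, -0.188, -0.01] 68 [ 0.4487 -0.119 ] S [array([308.5, 208.1]), array([309. , 198.6])] T [array([305.8, 230.9]), array([306.8, 230.3])] axisT [306.1 213. ]
[0.552, -0.188, -0.01] -68 [ 0.4473 -0.255 ] S [array([335.8, 191.9]), array([336.6, 182.7])] T [array([352.6, 231.9]), array([354.8, 231.3])] axisT [352.7 214. ]
[0.554, -0.189, -0.01] 68 [ 0.4507 -0.12  ] S [array([308.3, 207.7]), array([308.7, 198.2])] T [array([306.2, 230.2]), array([307.2, 229.6])] axisT [306.5 212.3]
[0.554, -0.189, -0.01] -68 [ 0.4493 -0.256 ] S [array([335.5, 191.5]), array([336.3, 182.4])] T [array([352.9, 231.2]), array([355.2, 230.6])] axisT [353.1 213.3]
[-0.3709  0.1882  1.9099 -0.      1.0414  1.2096]
```

Emit:
apply_moves(
  commands=[
    [0, 0, 0, -0.4, -0.25, 0, 30],
    [0, 0, 0, -0.8, -0.5, 0, 30],
    [0, 0, 0, -0.8, -0.5, 0, 30],
    [0, 0, 0, -0.8, -0.5, 0, 30],
    [0, 0, 0, -0.8, -0.5, 0, 30],
    [0, 0, 0, -0.8, -0.5, 0, 30],
    [0, 0, 0, -0.8, -0.5, 0, 30],
    [0, 0, 0, -0.6, -0.3, 0.2, 30],
    [0, 0, 0, 0, 0, 0.6, 30],
    [0, 0, 0, 0, 0, 0.5, 30],
    [0, 0, 0, 0, 0, 0, 30],
    [0, 0, 0, 0, 0, 0, 30],
  ],
)

```text
time: 20.68
tcp_pos: [0.4372, -0.1161, 0.0999]
ee_rot: [-3.141, 0.015, 0.005]
force: [-0.7, 1.1, -0.4]
opening: 0.343
finger_force: 0.0
```

```bash
python3 go.py .447 -.1190 .052 0;  python3 - <<'E'
from ov import *
S=viewer.get_image('side')
out=np.zeros((600,800,3),np.uint8)
out[:560,:800]=crop(S,(260,140,360,210),8)
cv2.imwrite('pics/l1.png',out)
E
```

```text
t 20.68 tcp [ 0.4372 -0.1161  0.0999] yaw -0.0097 z [-0.003  0.001 -1.   ] units [0.5  0.14 2.39] F [-0.7  1.1 -0.4] Tq [ 0.05  0.   -0.  ] op 30.2 rz -0.093
```

View pics/l1.png

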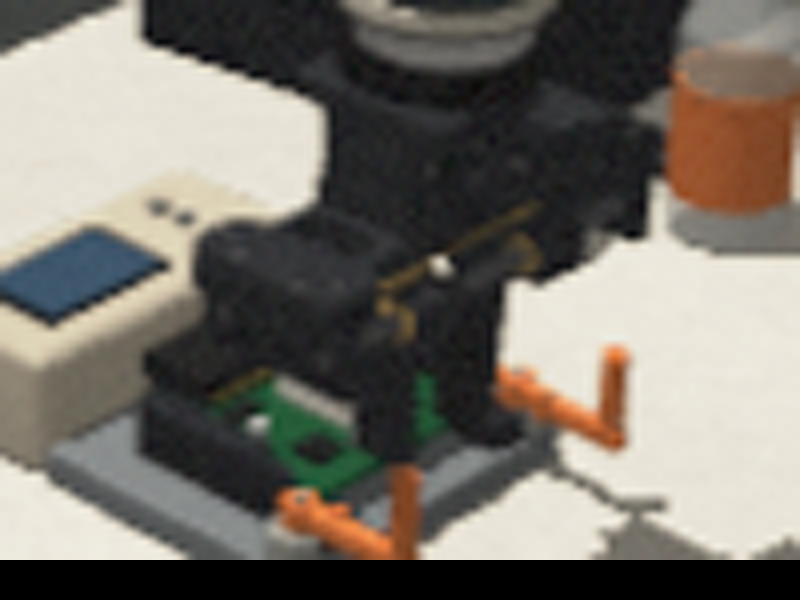

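The side view shows the fingers above the left post at crop (405,470), with fingertips on either side at about (390,450) and (475,430). The board lies between the guides. I'll centre and descend.

Emit:
apply_moves(
  commands=[
    [0, 0, 0, 0.25, 0.07, 0.2, 30],
    [0, 0, 0, 0.25, 0.07, 0.2, 30],
    [0, 0, 0, 0, 0, 0.4, 30],
    [0, 0, 0, 0, 0, 0.4, 30],
    [0, 0, 0, 0, 0, 0, 30],
  ],
)

```text
time: 21.15
tcp_pos: [0.447, -0.119, 0.0752]
ee_rot: [-3.14, 0.015, 0.006]
force: [-0.8, 0.0, -0.9]
opening: 0.341
finger_force: 0.0
```

Emit:
apply_moves(
  commands=[
    [0, 0, 0, 0, 0, 0.4, 30],
    [0, 0, 0, 0, 0, 0.4, 30],
    [0, 0, 0, 0, 0, 0.4, 30],
    [0, 0, 0, 0, 0, 0, 20],
    [0, 0, 0, 0, 0, 0, 12],
    [0, 0, 0, 0, 0, 0, 5],
    [0, 0, 0, 0, 0, 0, 5],
  ],
  newtons=5,
)

```text
time: 21.73
tcp_pos: [0.4482, -0.1199, 0.0532]
ee_rot: [3.141, -0.015, -0.001]
force: [-1.0, -3.6, -3.5]
opening: 0.131
finger_force: 5.0
```

```bash
python3 go.py .447 -.1190 .052 0
```

```text
t 21.73 tcp [ 0.4482 -0.1199  0.0532] yaw -0.0092 z [-0.    -0.001 -1.   ] units [-0.06 -0.05  0.06] F [-1.  -3.6 -3.5] Tq [-0.53  0.1   0.02] op 11.5 rz -0.088
```

Emit:
apply_moves(
  commands=[
    [0, 0, 0, 0, 0, 0, 5],
    [0, 0, -0.5, 0, 0, 0, 5],
    [0, 0, 0, 0, 0.272, 0, 5],
    [0, 0, -1, 0, 0, 0, 5],
    [0, 0, 0, 0, 0.272, 0, 5],
    [0, 0, -1, 0, 0, 0, 5],
    [0, 0, 0, 0, 0.272, 0, 5],
    [0, 0, -0.5, 0, 0, 0, 5],
    [0, 0, 0, 0, 0, 0, 5],
  ],
  newtons=25,
)

```text
time: 22.48
tcp_pos: [0.4506, -0.1348, 0.0531]
ee_rot: [-3.104, -0.473, 0.0]
force: [0.0, 5.0, -3.1]
opening: 0.124
finger_force: 25.0
```

```bash
cat > lev.py <<'E'
from h import *
import sys
ax,ay,sg=map(float,sys.argv[1:4])
o=readout.get_obs(); M=Ro.from_rotvec(o['ee_rot']).as_matrix(); v=o['tcp_pos'][:2]-[ax,ay]
print('t',round(o['time'],2),'tcp',o['tcp_pos'].round(4),'r',np.hypot(*v).round(4),'theta deg (rack)',np.degrees(np.arctan2(-sg*v[1],-v[0])).round(1)+sg*.57,'yaw',np.degrees(np.arctan2(M[1,0],M[0,0])).round(1),'F tool',(M.T@o['force']).round(1),'Tz',o['torque'].round(2),'op',round(o['opening']*88.1,1))
E
python3 lev.py .4995 -.121 1
```

```text
t 22.48 tcp [ 0.4506 -0.1348  0.0531] r 0.0508 theta deg (rack) 16.37 yaw 17.3 F tool [ 1.5 -4.8  3.1] Tz [ 0.8  -0.05  0.03] op 10.9
```

Emit:
apply_moves(
  commands=[
    [0, 0, -0.5, 0, 0, 0, 5],
    [0, 0, 0, 0, 0.272, 0, 5],
    [0, 0, -1, 0, 0, 0, 5],
    [0, 0, 0, 0, 0.272, 0, 5],
    [0, 0, -1, 0, 0, 0, 5],
    [0, 0, 0, 0, 0.272, 0, 5],
    [0, 0, -1, 0, 0, 0, 5],
    [0, 0, 0, 0, 0.272, 0, 5],
    [0, 0, -0.5, 0, 0, 0, 5],
    [0, 0, 0, 0, 0, 0, 5],
  ],
)

```text
time: 23.32
tcp_pos: [0.4611, -0.1537, 0.0531]
ee_rot: [-2.937, -1.108, 0.0]
force: [-1.5, 5.1, -0.9]
opening: 0.125
finger_force: 25.0
```

```bash
python3 lev.py .4995 -.121 1
```

```text
t 23.32 tcp [ 0.4611 -0.1537  0.0531] r 0.0504 theta deg (rack) 40.97 yaw 41.3 F tool [ 2.2 -4.8  0.9] Tz [ 0.82 -0.    0.03] op 11.0
```

Emit:
apply_moves(
  commands=[
    [0, 0, -0.5, 0, 0, 0, 5],
    [0, 0, 0, 0, 0.272, 0, 5],
    [0, 0, -1, 0, 0, 0, 5],
    [0, 0, 0, 0, 0.272, 0, 5],
    [0, 0, -1, 0, 0, 0, 5],
    [0, 0, 0, 0, 0.272, 0, 5],
    [0, 0, -0.5, 0, 0, 0, 5],
    [0, 0, 0, 0, 0, 0, 5],
  ],
)

```text
time: 23.98
tcp_pos: [0.4734, -0.1639, 0.053]
ee_rot: [-2.727, -1.554, 0.001]
force: [-1.2, 6.1, -1.4]
opening: 0.125
finger_force: 25.0
```

```bash
python3 lev.py .4995 -.121 1
```

```text
t 23.98 tcp [ 0.4734 -0.1639  0.053 ] r 0.0503 theta deg (rack) 59.27 yaw 59.4 F tool [ 4.6 -4.2  1.4] Tz [ 0.83  0.13 -0.05] op 11.0
```

Emit:
apply_moves(
  commands=[
    [0, 0, -0.5, 0.03, 0, 0, 5],
    [0, 0, 0, 0, 0.272, 0, 5],
    [0, 0, -1, 0.02, 0, 0, 5],
    [0, 0, 0, 0, 0.272, 0, 5],
    [0, 0, -1, 0, 0, 0, 5],
    [0, 0, 0, 0, 0.272, 0, 5],
    [0, 0, -0.5, 0, 0, 0, 5],
    [0, 0, 0, 0, 0, 0, 5],
  ],
)

```text
time: 24.65
tcp_pos: [0.4889, -0.1701, 0.053]
ee_rot: [-2.452, -1.961, 0.003]
force: [-5.3, 1.5, 0.4]
opening: 0.127
finger_force: 25.0
```

```bash
python3 lev.py .4995 -.121 1
```

```text
t 24.65 tcp [ 0.4889 -0.1701  0.053 ] r 0.0502 theta deg (rack) 78.36999999999999 yaw 77.3 F tool [ 0.3 -5.5 -0.4] Tz [ 0.22  0.62 -0.03] op 11.2
```

Emit:
apply_moves(
  commands=[
    [0, 0, -0.5, 0, 0, 0, 5],
    [0, 0, 0, 0, 0.27, 0, 5],
    [0, 0, -1, 0, 0, 0, 5],
    [0, 0, 0, 0, 0.27, 0, 5],
    [0, 0, -0.5, 0, 0, 0, 5],
    [0, 0, 0, 0, 0, 0, 5],
  ],
)

```text
time: 25.15
tcp_pos: [0.4982, -0.1713, 0.0529]
ee_rot: [-2.232, -2.206, 0.006]
force: [-9.9, 0.4, 3.8]
opening: 0.121
finger_force: 25.0
```

```bash
python3 lev.py .4995 -.121 1
```

```text
t 25.15 tcp [ 0.4982 -0.1713  0.0529] r 0.0504 theta deg (rack) 89.16999999999999 yaw 89.3 F tool [  0.3 -10.   -3.7] Tz [ 0.04  1.32 -0.15] op 10.6
```

Emit:
apply_moves(
  commands=[
    [0, 0, 0, 0, 0.08, 0, 5],
    [0, 0, 0, 0, 0, 0, 5],
    [0, 0, 0, 0, 0, 0, 5],
  ],
)

```text
time: 25.4
tcp_pos: [0.4989, -0.1714, 0.0529]
ee_rot: [-2.233, -2.203, 0.007]
force: [-12.0, -0.1, 5.6]
opening: 0.126
finger_force: 25.0
```

Emit:
apply_moves(
  commands=[
    [0, 0, 0, 0, 0.08, 0, 5],
    [0, 0, 0, 0, 0, 0, 5],
    [0, 0, 0, 0, 0, 0, 5],
  ],
)

```text
time: 25.65
tcp_pos: [0.4998, -0.1714, 0.0528]
ee_rot: [-2.232, -2.202, 0.009]
force: [-13.2, -1.6, 6.6]
opening: 0.125
finger_force: 25.0
```

```bash
python3 lev.py .4995 -.121 1
```

```text
t 25.65 tcp [ 0.4998 -0.1714  0.0528] r 0.0504 theta deg (rack) 90.97 yaw 89.2 F tool [ -1.8 -13.2  -6.5] Tz [-0.13  2.04  0.01] op 11.0
```

Emit:
apply_moves(
  commands=[
    [0, 0, 0, 0, 0.08, 0, 5],
    [0, 0, 0, 0, 0, 0, 5],
    [0, 0, 0, 0, 0, 0, 5],
  ],
)

```text
time: 25.9
tcp_pos: [0.5005, -0.1714, 0.0527]
ee_rot: [-2.23, -2.202, 0.011]
force: [-15.8, -1.1, 9.0]
opening: 0.12
finger_force: 25.0
```

Emit:
apply_moves(
  commands=[
    [0, 0, 0, 0, 0.08, 0, 5],
    [0, 0, 0, 0, 0, 0, 5],
    [0, 0, 0, 0, 0, 0, 5],
  ],
)

```text
time: 26.15
tcp_pos: [0.5006, -0.1715, 0.0526]
ee_rot: [-2.228, -2.2, 0.014]
force: [-19.8, -1.7, 12.7]
opening: 0.128
finger_force: 25.0
```

```bash
python3 lev.py .4995 -.121 1
```

```text
t 26.15 tcp [ 0.5006 -0.1715  0.0526] r 0.0505 theta deg (rack) 91.77 yaw 89.3 F tool [ -2.  -20.  -12.4] Tz [-0.28  3.15  0.03] op 11.2
```

Emit:
apply_moves(
  commands=[
    [0, 0, 0, 0, 0.04, 0, 5],
    [0, 0, 0, 0, 0, 0, 5],
    [0, 0, 0, 0, 0, 0, 5],
  ],
)

```text
time: 26.4
tcp_pos: [0.5006, -0.1715, 0.0526]
ee_rot: [-2.227, -2.2, 0.016]
force: [-23.1, -3.0, 14.7]
opening: 0.125
finger_force: 25.0
```

Emit:
apply_moves(
  commands=[
    [0, 0, 0, 0, -0.12, 0, 5],
    [0, 0, 0, 0, -0.12, 0, 5],
    [0, 0, 0, 0, 0, 0, 18],
    [0, 0, 0, 0, 0, 0, 18],
    [0, 0, 0, 0, 0, 0, 18],
  ],
)

```text
time: 26.82
tcp_pos: [0.5031, -0.1716, 0.0534]
ee_rot: [2.234, 2.208, -0.0]
force: [-2.0, -0.9, -1.4]
opening: 0.2
finger_force: 1.4
```

```bash
python3 lev.py .4995 -.121 1
```

```text
t 26.82 tcp [ 0.5031 -0.1716  0.0534] r 0.0507 theta deg (rack) 94.66999999999999 yaw 89.3 F tool [-0.9 -2.   1.4] Tz [-0.16  0.37  0.03] op 17.6
```

Emit:
apply_moves(
  commands=[
    [0, 0, 0, 0, -0.1, 0, 18],
    [0, 0, 0, 0, 0, -0.4, 18],
    [0, 0, 0, 0, 0, -0.7, 18],
    [0, 0, 0, 0, 0, -0.7, 18],
    [0, 0, 0, 0, 0, -0.6, 30],
    [0, 0, 0, -0.6, -0.4, 0, 30],
    [0, 0, 0, -0.7, -0.5, 0, 30],
    [0, 0, 0, -0.7, -0.5, 0, 30],
    [0, 0, 0, -0.7, -0.5, 0, 30],
    [0, 0, 0, -0.7, -0.4, 0, 30],
    [0, 0, 0, -0.7, -0.4, 0, 30],
  ],
)

```text
time: 27.73
tcp_pos: [0.4465, -0.2536, 0.1027]
ee_rot: [2.231, 2.208, 0.001]
force: [0.1, 0.1, -0.2]
opening: 0.341
finger_force: 0.0
```

Emit:
apply_moves(
  commands=[
    [0, 0, -1, 0, 0, 0, 30],
    [0, 0, -1, 0, 0, 0, 30],
    [0, 0, -1, 0, 0, 0, 30],
    [0, 0, -1, 0, 0, 0, 30],
    [0, 0, -1, 0, 0, 0, 30],
    [0, 0, -1, 0, 0, 0, 30],
    [0, 0, -1, 0, 0, 0, 30],
    [0, 0, -1, 0, 0, 0, 30],
    [0, 0, -1, 0, 0, 0, 30],
    [0, 0, -1, 0, 0, 0, 30],
    [0, 0, -1, 0, 0, 0, 30],
    [0, 0, -1, 0, 0, 0, 30],
    [0, 0, -1, 0, 0, 0, 30],
    [0, 0, -1, 0, 0, 0, 30],
    [0, 0, -1, 0, 0, 0, 30],
    [0, 0, 0, 0, 0, 0, 30],
  ],
)

```text
time: 29.07
tcp_pos: [0.447, -0.253, 0.1026]
ee_rot: [0.012, 3.139, -0.002]
force: [-0.2, -0.0, -0.1]
opening: 0.339
finger_force: 0.0
```

```bash
python3 go.py .4478 -.254 .052 3.132;  python3 - <<'E'
from ov import *
S=viewer.get_image('side')
out=np.zeros((600,800,3),np.uint8)
out[:560,:800]=crop(S,(260,140,360,210),8)
for p in ((.4478,-.254,.076),tuple(readout.get_obs()['tcp_pos'])): print(proj(S,p)*8-[2080,1120])
cv2.imwrite('pics/l2.png',out)
E
```

```text
t 29.07 tcp [ 0.447  -0.253   0.1026] yaw 3.1342 z [ 0.002 -0.001 -1.   ] units [-0.04 -0.04  2.53] F [-0.2 -0.  -0.1] Tq [ 0.09 -0.16 -0.04] op 29.9 rz 0.021
[610.5553 341.8685]
[616.0577 286.6569]
```

View pics/l2.png

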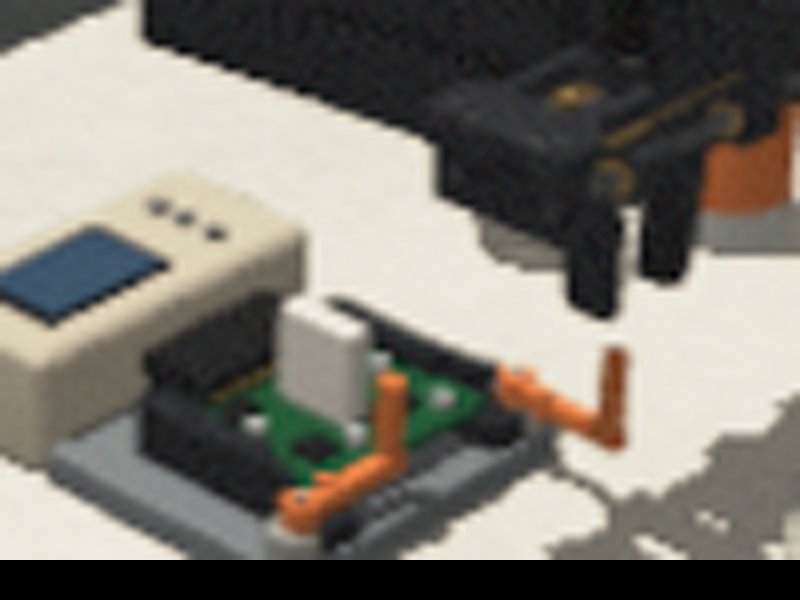

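The left lever now lies across the front, post at crop (392,420). The fingers are above the right post at (615,350). I'll descend and grip.

Emit:
apply_moves(
  commands=[
    [0, 0, 0, -0.04, -0.04, 0.4, 30],
    [0, 0, 0, 0, 0, 0.4, 30],
    [0, 0, 0, 0, 0, 0.4, 30],
    [0, 0, 0, 0, 0, 0.4, 30],
    [0, 0, 0, 0, 0, 0, 30],
  ],
)

```text
time: 29.53
tcp_pos: [0.445, -0.2522, 0.0667]
ee_rot: [-0.016, -3.138, -0.004]
force: [0.5, -0.2, -0.4]
opening: 0.342
finger_force: 0.0
```

Emit:
apply_moves(
  commands=[
    [0, 0, 0, 0, 0, 0.4, 30],
    [0, 0, 0, 0, 0, 0.4, 30],
    [0, 0, 0, 0, 0, 0.1, 30],
    [0, 0, 0, 0, 0, 0, 20],
    [0, 0, 0, 0, 0, 0, 12],
    [0, 0, 0, 0, 0, 0, 5],
    [0, 0, 0, 0, 0, 0, 5],
  ],
  newtons=5,
)

```text
time: 30.12
tcp_pos: [0.4466, -0.2525, 0.0513]
ee_rot: [-0.016, -3.141, -0.002]
force: [0.2, 3.5, -1.3]
opening: 0.134
finger_force: 5.0
```

```bash
python3 lev.py .500 -.2565 -1
```

```text
t 30.12 tcp [ 0.4466 -0.2525  0.0513] r 0.0536 theta deg (rack) 3.6300000000000003 yaw 179.4 F tool [-0.1  3.5  1.3] Tz [ 0.59 -0.26 -0.  ] op 11.8
```

Emit:
apply_moves(
  commands=[
    [0, 0, 0.5, 0, 0, 0, 5],
    [0, 0, 0, 0, 0.272, 0, 5],
    [0, 0, 1, 0, 0, 0, 5],
    [0, 0, 0, 0, 0.272, 0, 5],
    [0, 0, 1, 0, 0, 0, 5],
    [0, 0, 0, 0, 0.272, 0, 5],
    [0, 0, 1, 0, 0, 0, 5],
    [0, 0, 0, 0, 0.272, 0, 5],
    [0, 0, 0.5, 0, 0, 0, 5],
    [0, 0, 0, 0, 0, 0, 5],
  ],
  newtons=25,
)

```text
time: 30.95
tcp_pos: [0.4518, -0.2326, 0.0515]
ee_rot: [0.664, 3.07, -0.002]
force: [-0.1, -4.4, -3.5]
opening: 0.127
finger_force: 25.0
```

```bash
python3 lev.py .500 -.2565 -1
```

```text
t 30.95 tcp [ 0.4518 -0.2326  0.0515] r 0.0538 theta deg (rack) 25.73 yaw 155.6 F tool [-1.8 -4.   3.5] Tz [-0.69 -0.08 -0.03] op 11.2
```

Emit:
apply_moves(
  commands=[
    [0, 0, 0.5, 0, 0, 0, 5],
    [0, 0, 0, 0, 0.272, 0, 5],
    [0, 0, 1, 0, 0, 0, 5],
    [0, 0, 0, 0, 0.272, 0, 5],
    [0, 0, 1, 0, 0, 0, 5],
    [0, 0, 0, 0, 0.272, 0, 5],
    [0, 0, 1, 0, 0, 0, 5],
    [0, 0, 0, 0, 0.272, 0, 5],
    [0, 0, 0.5, 0, 0, 0, 5],
    [0, 0, 0, 0, 0, 0, 5],
  ],
)

```text
time: 31.78
tcp_pos: [0.4647, -0.2152, 0.0515]
ee_rot: [1.287, 2.864, -0.001]
force: [0.4, -4.8, -4.5]
opening: 0.127
finger_force: 25.0
```

```bash
python3 lev.py .500 -.2565 -1
```

```text
t 31.78 tcp [ 0.4647 -0.2152  0.0515] r 0.0543 theta deg (rack) 48.93 yaw 131.6 F tool [-3.8 -2.9  4.5] Tz [-0.8  -0.17  0.03] op 11.2
```

Emit:
apply_moves(
  commands=[
    [0, 0, 0.5, -0.03, 0, 0, 5],
    [0, 0, 0, 0, 0.272, 0, 5],
    [0, 0, 1, -0.03, 0, 0, 5],
    [0, 0, 0, 0, 0.272, 0, 5],
    [0, 0, 1, -0.02, 0, 0, 5],
    [0, 0, 0, 0, 0.272, 0, 5],
    [0, 0, 1, 0, 0, 0, 5],
    [0, 0, 0, 0, 0.272, 0, 5],
    [0, 0, 0.5, 0, 0, 0, 5],
    [0, 0, 0, 0, 0, 0, 5],
  ],
)

```text
time: 32.62
tcp_pos: [0.4839, -0.2044, 0.0513]
ee_rot: [-1.852, -2.535, -0.0]
force: [-5.4, 1.6, 3.4]
opening: 0.126
finger_force: 25.0
```

```bash
python3 lev.py .500 -.2565 -1
```

```text
t 32.62 tcp [ 0.4839 -0.2044  0.0513] r 0.0546 theta deg (rack) 72.33000000000001 yaw 107.7 F tool [ 3.2 -4.6 -3.4] Tz [ 0.17  0.56 -0.01] op 11.1
```

Emit:
apply_moves(
  commands=[
    [0, 0, 0.5, 0.02, 0, 0, 5],
    [0, 0, 0, 0, 0.272, 0, 5],
    [0, 0, 1, 0, 0, 0, 5],
    [0, 0, 0, 0, 0.272, 0, 5],
    [0, 0, 1, 0, 0, 0, 5],
    [0, 0, 0, 0, 0.272, 0, 5],
    [0, 0, 0.5, 0, 0, 0, 5],
    [0, 0, 0, 0, 0, 0, 5],
  ],
)

```text
time: 33.28
tcp_pos: [0.4987, -0.2019, 0.0511]
ee_rot: [-2.224, -2.213, 0.003]
force: [-8.9, 0.2, 6.1]
opening: 0.13
finger_force: 25.0
```

```bash
python3 lev.py .500 -.2565 -1
```

```text
t 33.28 tcp [ 0.4987 -0.2019  0.0511] r 0.0546 theta deg (rack) 88.13000000000001 yaw 89.7 F tool [ 0.1 -8.9 -6.1] Tz [0.07 1.21 0.02] op 11.4
```

Emit:
apply_moves(
  commands=[
    [0, 0, 0, 0, 0.1, 0, 5],
    [0, 0, 0, 0, 0.1, 0, 5],
    [0, 0, 0, 0, 0, 0, 5],
    [0, 0, 0, 0, 0, 0, 5],
  ],
)

```text
time: 33.62
tcp_pos: [0.5004, -0.2018, 0.0509]
ee_rot: [-2.219, -2.213, 0.007]
force: [-16.2, 0.2, 12.0]
opening: 0.126
finger_force: 25.0
```

Emit:
apply_moves(
  commands=[
    [0, 0, 0, 0, 0.08, 0, 5],
    [0, 0, 0, 0, 0, 0, 5],
    [0, 0, 0, 0, 0, 0, 5],
  ],
)

```text
time: 33.87
tcp_pos: [0.5005, -0.2017, 0.0507]
ee_rot: [-2.217, -2.212, 0.01]
force: [-19.4, -0.1, 14.8]
opening: 0.123
finger_force: 25.0
```

Emit:
apply_moves(
  commands=[
    [0, 0, 0, 0, 0.06, 0, 5],
    [0, 0, 0, 0, 0, 0, 5],
    [0, 0, 0, 0, 0, 0, 5],
  ],
)

```text
time: 34.12
tcp_pos: [0.5005, -0.2016, 0.0506]
ee_rot: [-2.215, -2.211, 0.013]
force: [-22.9, -0.7, 18.3]
opening: 0.124
finger_force: 25.0
```

Emit:
apply_moves(
  commands=[
    [0, 0, 0, 0, -0.14, 0, 5],
    [0, 0, 0, 0, -0.14, 0, 5],
    [0, 0, 0, 0, 0, 0, 18],
    [0, 0, 0, 0, 0, 0, 18],
    [0, 0, 0, 0, 0, 0, 18],
    [0, 0, 0, 0, -0.05, 0, 18],
    [0, 0, 0, 0, 0, -0.3, 18],
    [0, 0, 0, 0, 0, -0.5, 18],
    [0, 0, 0, 0, 0, -0.7, 18],
    [0, 0, 0, 0, 0, -0.8, 18],
    [0, 0, 0, 0, 0, -0.8, 18],
    [0, 0, 0, -0.8, -0.8, -0.8, 18],
    [0, 0, 0, -0.8, -0.8, -0.3, 18],
    [0, 0, 0, -0.8, -0.8, 0, 18],
    [0, 0, 0, -0.8, -0.8, 0, 18],
    [0, 0, 0, -0.8, -0.8, 0, 18],
    [0, 0, 0, 0, 0, 0, 18],
    [0, 0, 0, 0, 0, 0, 18],
  ],
)

```text
time: 35.62
tcp_pos: [0.4195, -0.2827, 0.1364]
ee_rot: [2.233, 2.207, 0.001]
force: [0.9, -0.2, 0.4]
opening: 0.198
finger_force: 0.0
```

```bash
python3 go.py .4478 -.254 .052; python3 - <<'E'
from ov import *
S=viewer.get_image('side');T=viewer.get_image('top')
out=np.zeros((600,800,3),np.uint8)
c=(250,155,350,215);a=crop(S,c,8);out[:480,:800]=a
for n in('lever_left','lever_right','board_grip'):
    for k,im in(('T',T),('S',S)): print(n,k,[(round(r['p'],2),np.round(r['xy'],1)) for r in models.outline_of(n,im)[:3]])
for z in(41,76):
  for y in(16,-16): print(proj(S,[.5525-.052,-.188+y/1e3,z/1e3])*8-[2000,1240])
h=cv2.cvtColor(S['image'],cv2.COLOR_RGB2HSV)
cv2.imwrite('pics/f1.png',out)
E
```

```text
t 35.62 tcp [ 0.4195 -0.2827  0.1364] yaw 1.559 z [ 0.002 -0.001 -1.   ] units [1.46 1.39 4.22] F [ 0.9 -0.2  0.4] Tq [-0.01 -0.05 -0.02] op 17.4 rz None
lever_left T []
lever_left S []
lever_right T [(0.59, array([329.2, 179.6])), (0.57, array([344.6, 215.5]))]
lever_right S [(0.63, array([282., 190.])), (0.52, array([315.2, 189.2]))]
board_grip T [(0.69, array([331.7, 285.9])), (0.57, array([181.5, 263.2])), (0.55, array([326.7, 197.6]))]
board_grip S [(0.8, array([296.6, 187.3])), (0.74, array([243. , 293.9]))]
[456.6152 323.6954]
[507.4567 294.2692]
[460.0679 249.5382]
[511.5834 220.7278]
```

View pics/f1.png

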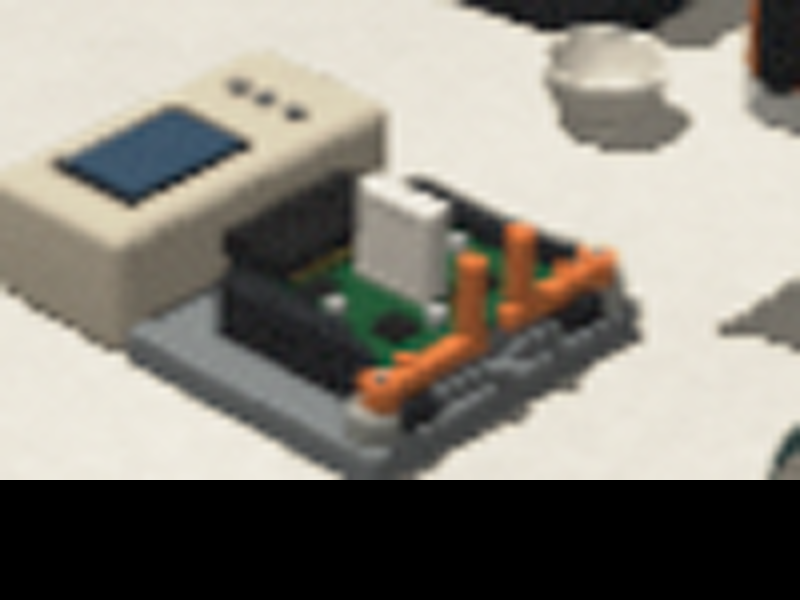

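The final picture shows both levers in line across the board's front edge, with posts at crop (470,300) and (520,270). That matches the predicted fully-in spacing. The board is seated and the robot is clear of everything.

```bash
python3 -c "
from bench import ticket
print(ticket.close_job())"
```

```text
the job is handed in; nothing more can be done
None
```

The job is handed in at about 36 s: the board from the mat was held at about 11–12 N against the contacts, then both levers were swung in until they stopped moving and I let go. The last picture shows both levers fully in and the robot clear, but I did not separately measure that the board moved home; no verdict came back.

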